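# Load the slide stainer's bath bay and hang its gate

## Robot

A 6-joint arm with a two-finger parallel gripper is mounted at the origin on a cart in front of the work surface, level with it; the furniture and walls round the work are solid. World frame = base frame: x ahead of the robot, y to its left, z up, the work surface at z = 0. Lengths are in mm, angles in rad, forces in N, time in s.
With the tool pointing down it reaches from about 275 to 1000 mm from the base axis. Payload 8.4 kg.
Tool frame: the origin (TCP) lies midway between the tips of the shut fingers; the grasp point (between the pads) lies 19 mm behind it; z points along the fingers, y is the line along which they close (so a half turn about z gives the same grasp; the last joint's range is limited). The gripper opens to 85 mm and grips with 20 to 120 N. Pads are 22 mm wide; open, the fingers measure 114 mm over their backs; the gripper's body (76 mm by 85 mm) begins 54 mm behind the grasp point. The pads swing forward as they close: fully open they stand 13 mm farther back than shut.
Start: joints at [-1.299, 0.353, 1.633, -0, 1.155, -0.002], TCP at [168.993, -601.722, 210.481] pointing down, gripper open.
Joint ranges: [-2.63, 2.63], [-0.92, 2.1], [0.06, 2.66], [-1.3, 4.44], [0, 2.69], [-3.02, 3.02]. Speed limits (rad/s): [2.22, 2.22, 2.79, 3.14, 3.14, 3.14].

## Interface

Orientations are given as [roll, pitch, yaw] about the fixed x, y, z axes, in that order (R = Rz(yaw) Ry(pitch) Rx(roll)).
In Python, from rig import * gives the robot as it stands.
- The arm moves only by the shell command python3 -m jog 'ROWS' [FORCE]. ROWS is JSON, a list of rows, each an object of numbers: "x", "y", "z": the shift along the tool's x, y, z in cm; "spin": the turn about the tool's z in rad; "grip": the closure, from 0 (fully open) to 1 (shut). In form: [{"x": .., "y": .., "z": .., "spin": .., "grip": ..}, ...]. A call has 1 to 20 rows; each row shifts and turns the commanded pose from where the row before left it, along the tool's axes as they then stand; what a row does not reach is not made up. A row lasts 1/12 s, in which the tool goes at most 41.7 mm and 7.16 degrees, less where a joint would pass 70% of its speed; a pose out of reach is approached as far as the arm can. A call with a gripper value outside its range is refused whole. The fingers move at their own pace and stop on an object; FORCE is the grip in N (left out, the last holds). Time passes only in rows, so rows that do not move let the fingers close. It gives the time, the measured TCP pose, the force, the opening and the grip force at its end, in the units of the state.
- sense(): the state, without advancing time (a new reading comes with each control period).
- grab_frame(name): name is "scene" or "side" or "wrist"; returns a dict with "pixels" (420x560x3 uint8, blue, green, red), "camera_matrix" (3x3 intrinsics, pixels), "rvec" (rotation vector, rad) and "tvec" (3), from world to camera coordinates, as OpenCV has them; the wrist camera has in their place "T_tool_cam" (4x4, takes a point from camera to tool coordinates, whose origin is the TCP and whose axes are the flange's). Camera axes: x right, y down, z forward; pixel columns grow to the right and rows downward; lengths in mm; the calibration is good to about 2 mm. The wrist camera is an equidistant fisheye: a pixel r from the principal point sees the ray r / f radians off the axis. A picture is of the moment at which its call begins: read the wrist's pose just before it. There is no depth.
- sign_off(): hands the job in; it is judged then, once.
The state is a dict: "clock": time; "qpos": joint angles; "qvel": joint speeds; "joint_efforts": joint torques, N m; "eef_pos": TCP position; "tcp_rot": TCP orientation; "contact_force": force on the tool from outside, world axes, zero at the start; "wrist_torque": the same for the moment, N m; "opening": opening from 0.0 (shut) to 1.0 (fully open); "grasp_force": force on a finger pad.
Only numpy, scipy, OpenCV 4.12 (cv2) and the standard library are available. Lean on these libraries where they do the work, as an engineer would, in place of code of your own. Each camera call takes 0.05 s, during which the arm holds its last target. There are 200 camera calls.

## Task

Load the slide stainer: put every staining jar that is there into the fenced bay, upright and in one row along the left fence starting at the far left corner, each pushed square and flush against the left fence and against the far fence or the jar before it, in any order and without gaps. Only when all the jars are home, take the blue lift-off gate out of its stand, lower both its hinge knuckles fully onto the bay's two pins and leave the gate shut across the front of the bay. Do not tip the gate over, and leave the other things on the bench alone.

Things in the scene. Friction and masses are not known exactly. Their poses are not given: they have to be found in the camera images.
- bay: Bath bay of a slide stainer: a fixed open-topped pen of aluminium fences (42 mm high, 10 mm thick) on the worktop, which is its floor. Origin and axes as bay_corner. Inside it reaches x = 0 to -215 mm, y = 0 to -115 mm; the near side is open until the gate hangs there. The near end of the left fence (x = -220 mm) is the gate's stop.
- bay_corner (a point): Inner corner of the bay's far fence and left fence, at worktop level. x points away from the robot (out through the far fence), y to the left (out through the left fence), z up; the bay is turned a little about z.
- bay_pin_low (a point): Foot of the lower hinge pin, on its bracket 12 mm above the worktop, at the bay's near right corner: x -225, y -130 mm from bay_corner, same axes. Steel pin pointing up, 8 mm thick, 14 mm high, upper 6 mm tapered. The hinge post (26 mm wide, 88 mm high) stands behind it on the +x side, its near face 13 mm from the pin axis.
- bay_pin_high (a point): Foot of the upper pin, alike, 62 mm straight above the lower. Its bracket (6 mm thick, 14 mm wide) runs back (+x) to the post, so the lower knuckle must come in beneath this bracket from the robot's side, the gate raised 16 to 40 mm above its hung height.
- gate: Loose lift-off gate: blue panel 8 mm thick, 121 mm long, 95 mm high, about 0.16 kg, two steel knuckles at one end. Origin on the knuckle axis at the underside; x across its thickness, y along it away from the knuckles, z up. Panel from y = 13 to 134 mm. Shut, its axes are the bay's; it opens towards the robot (counter-clockwise from above), turns freely on the pins and stays where left.
- gate_grip (a point): Middle of the black grip bar on the gate's top edge, held from above across its thickness: 12 mm thick, 60 mm long, 26 mm high (top 13 mm above this point). Axes of the gate; the knuckle axis is at y = -70 mm from here, the underside 107 mm below. 111 mm above the worktop in the stand, 113 mm when hung.
- gate_knuckle_low (a point): Centre of the underside of the gate's lower knuckle, a steel sleeve of 12 mm bore, 20 mm outside, 14 mm high, 6 mm above the gate's underside. Hung, it coincides with bay_pin_low. Axes of the gate.
- gate_knuckle_high (a point): The same point of the upper knuckle, 62 mm above the lower; hung, it coincides with bay_pin_high.
- gate_stand: Fixed grey parking stand that holds the gate upright at the start: base plate 70 x 150 x 4 mm, two pairs of cheeks 48 mm high with an 11 mm slot along its y axis. Origin at the middle of its underside. Lift the gate at least 50 mm straight up to clear it.
- jar_1_mid (a point): Staining jar 1 (purple stain, black lid; square, 55 x 55 mm, straight sides 72 mm high, lid handle to 80 mm, about 0.19 kg; the lid is fixed on). This point is its centre, 36 mm above its underside; axes x, y square to its sides, z up. Any side may face the fence. Two or three of the four jars are present.
- jar_1: Jar 1 as a whole; origin at the centre of its underside.
- jar_2_mid (a point): Staining jar 2 (blue-violet stain, black lid; square, 55 x 55 mm, straight sides 72 mm high, lid handle to 80 mm, about 0.19 kg; the lid is fixed on). This point is its centre, 36 mm above its underside; axes x, y square to its sides, z up. Any side may face the fence. Two or three of the four jars are present.
- jar_2: Jar 2 as a whole; origin at the centre of its underside.
- jar_3_mid (a point): Staining jar 3 (clear liquid, white lid; square, 55 x 55 mm, straight sides 72 mm high, lid handle to 80 mm, about 0.19 kg; the lid is fixed on). This point is its centre, 36 mm above its underside; axes x, y square to its sides, z up. Any side may face the fence. Two or three of the four jars are present.
- jar_3: Jar 3 as a whole; origin at the centre of its underside.
- jar_4_mid (a point): Staining jar 4 (purple stain, black lid; square, 55 x 55 mm, straight sides 72 mm high, lid handle to 80 mm, about 0.19 kg; the lid is fixed on). This point is its centre, 36 mm above its underside; axes x, y square to its sides, z up. Any side may face the fence. Two or three of the four jars are present.
- jar_4: Jar 4 as a whole; origin at the centre of its underside.
- bench_timer: Bystander: white bench timer with a display, 63 x 68 mm, 36 mm high; origin at the centre of its underside. Leave it alone.
- counter: Bystander: silver tally counter, 54 x 73 mm, 25 mm high; origin at the centre of its underside. Leave it alone.
Not all that is in view belongs to the job. What is shaped like the jar_1 but pink or turquoise is not meant.

How it is judged (in metres and radians):
On the way, in this order (a step that is already met when the one before it is completed fails the run):
1. all jars that are present stand in a row, square and flush in the fence corner (y of jar_1_mid in the frame of bay_corner between -0.0305 and -0.024 m and (x of jar_1_mid in the frame of bay_corner between -0.0305 and -0.024 m or x of jar_1_mid in the frame of bay_corner between -0.0865 and -0.079 m or x of jar_1_mid in the frame of bay_corner between -0.1425 and -0.134 m) and (angle between the x axis of jar_1_mid and the x axis of bay_corner, either way round below 0.05 rad or angle between the x axis of jar_1_mid and the y axis of bay_corner, either way round below 0.05 rad) and angle between each of jar_1_mid, jar_2_mid, jar_3_mid, jar_4_mid's own z axis and vertical below 0.05 rad and height (world z) of each of jar_1_mid, jar_2_mid, jar_3_mid, jar_4_mid below 0.042 m and linear speed of each of jar_1, jar_2, jar_3, jar_4 below 0.02 m/s and y of jar_2_mid in the frame of bay_corner between -0.0305 and -0.024 m and (x of jar_2_mid in the frame of bay_corner between -0.0305 and -0.024 m or x of jar_2_mid in the frame of bay_corner between -0.0865 and -0.079 m or x of jar_2_mid in the frame of bay_corner between -0.1425 and -0.134 m) and (angle between the x axis of jar_2_mid and the x axis of bay_corner, either way round below 0.05 rad or angle between the x axis of jar_2_mid and the y axis of bay_corner, either way round below 0.05 rad) and y of jar_3_mid in the frame of bay_corner between -0.0305 and -0.024 m and (x of jar_3_mid in the frame of bay_corner between -0.0305 and -0.024 m or x of jar_3_mid in the frame of bay_corner between -0.0865 and -0.079 m or x of jar_3_mid in the frame of bay_corner between -0.1425 and -0.134 m) and (angle between the x axis of jar_3_mid and the x axis of bay_corner, either way round below 0.05 rad or angle between the x axis of jar_3_mid and the y axis of bay_corner, either way round below 0.05 rad) and y of jar_4_mid in the frame of bay_corner between -0.0305 and -0.024 m and (x of jar_4_mid in the frame of bay_corner between -0.0305 and -0.024 m or x of jar_4_mid in the frame of bay_corner between -0.0865 and -0.079 m or x of jar_4_mid in the frame of bay_corner between -0.1425 and -0.134 m) and (angle between the x axis of jar_4_mid and the x axis of bay_corner, either way round below 0.05 rad or angle between the x axis of jar_4_mid and the y axis of bay_corner, either way round below 0.05 rad) and (x of jar_1_mid in the frame of bay_corner between -0.0305 and -0.024 m or x of jar_2_mid in the frame of bay_corner between -0.0305 and -0.024 m or x of jar_3_mid in the frame of bay_corner between -0.0305 and -0.024 m or x of jar_4_mid in the frame of bay_corner between -0.0305 and -0.024 m) and (x of jar_1_mid in the frame of bay_corner between -0.0865 and -0.079 m or x of jar_2_mid in the frame of bay_corner between -0.0865 and -0.079 m or x of jar_3_mid in the frame of bay_corner between -0.0865 and -0.079 m or x of jar_4_mid in the frame of bay_corner between -0.0865 and -0.079 m)), for 0.2 s.
2. both knuckles of the gate are fully down on their pins (distance between gate_knuckle_low and bay_pin_low below 0.005 m and distance between gate_knuckle_high and bay_pin_high below 0.005 m), for 0.2 s.
At the end, for the whole second after the job is handed in: All jars present upright and at rest in a gapless row (3 mm for the first, 4 the second, 5 the third from the far fence), within 3 mm of the left fence and square within 3 degrees; both knuckles within 5 mm of the feet of their pins; gate shut within 4 degrees, at rest (all of step 1 and all of step 2 and angle between the x axis of gate_grip and the x axis of bay_corner, either way round below 0.07 rad and y of gate_grip in the frame of bay_corner above -0.1 m and linear speed of gate below 0.02 m/s); the robot touches nothing.
It fails at once if the bench timer is disturbed (moved over 30 mm) (distance of bench_timer from where it was at the start of the episode above 0.03 m).
It fails at once if the counter is disturbed (moved over 30 mm) (distance of counter from where it was at the start of the episode above 0.03 m).
It fails at once if the gate is tipped over (more than 40 degrees) (angle between gate's own z axis and vertical above 0.7 rad).
Of jar_1, jar_2, jar_3, jar_4 only 2 to 3 are there at a start; the rules pass over those that are not, and their reading is None.
At some moment in a run one of jar_1, jar_2, jar_3, jar_4 may be knocked a few centimetres aside while the robot is not near it.
It also fails if it takes over 210 s, if anything falls off the work surface, if the arm or the gripper's body presses on something with over 40 N, if the wrist force passes 120 N, or if a joint passes its speed limit or range.

## Working session

There is one attempt and no reset: what is moved stays moved. The work goes in short steps, Python scripts to look and compute and a shell command to move; the robot and the scene stay as the last step left them, time stands still between calls to the robot, and variables do not carry over. Pictures are saved under pics/ and viewed, at most 14 in all, crops included, and the job is handed in when it is done.

```bash
ls; mkdir -p pics; python3 - <<'E'
from rig import *
import cv2,numpy as np
print(sense())
for n in("scene","side"):
    f=grab_frame(n); cv2.imwrite(f"pics/{n}0.png",f["pixels"]); R=cv2.Rodrigues(np.array(f["rvec"],float))[0]
    print(n,f["camera_matrix"],-R.T@np.array(f["tvec"]).ravel(), R)
f=grab_frame("wrist"); cv2.imwrite("pics/wrist0.png",f["pixels"]); print(f["camera_matrix"],f["T_tool_cam"])
E
```

```text
pics
{'clock': 0.0, 'qpos': array([-1.29942080e+00,  3.53634559e-01,  1.63415546e+00, -9.64592486e-06,
        1.15520135e+00, -2.37783139e-03]), 'qvel': array([ 0.00050902,  0.00112507,  0.00036899,  0.00173504, -0.00010078,
       -0.00051356]), 'joint_efforts': array([-3.35233191e-03, -6.05260491e+01, -3.42069089e+01, -1.61096809e-04,
        9.40304948e-03, -3.57239196e-05]), 'eef_pos': array([ 168.83833417, -601.22531038,  209.76106566]), 'tcp_rot': array([-3.14019392e+00,  5.49344511e-06,  2.73757265e-01]), 'contact_force': array([-0.1387422 ,  0.50106204,  0.49672806]), 'wrist_torque': array([-0.03828999,  0.0552253 , -0.04046752]), 'grasp_force': 0.0, 'opening': 0.9987188039932673}
scene [[447.4733145    0.         284.70937582]
 [  0.         447.4733145  204.49222779]
 [  0.           0.           1.        ]] [-375.48369196  841.78446613  851.40395829] [[-0.57970646 -0.81475214  0.01092596]
 [-0.4470354   0.30680336 -0.84025654]
 [ 0.68124869 -0.49198643 -0.54207894]]
side [[393.1769356    0.         285.5730728 ]
 [  0.         393.1769356  209.44581084]
 [  0.           0.           1.        ]] [  510.46891649 -1060.59270776   780.76842104] [[ 0.99914301 -0.03874408 -0.01456495]
 [-0.03162916 -0.48768507 -0.87244649]
 [ 0.02669903  0.87215949 -0.48849257]]
[[325.1922621    0.         273.89195871]
 [  0.         325.1922621  209.9363484 ]
 [  0.           0.           1.        ]] [[ 1.25659092e-04 -9.64143393e-01 -2.65381804e-01  6.72526531e+01]
 [ 9.99999464e-01 -1.51677276e-04  1.02455279e-03 -7.02135669e-01]
 [-1.02806819e-03 -2.65381791e-01  9.64142857e-01 -1.63258542e+02]
 [ 0.00000000e+00  0.00000000e+00  0.00000000e+00  1.00000000e+00]]
```

View pics/scene0.png

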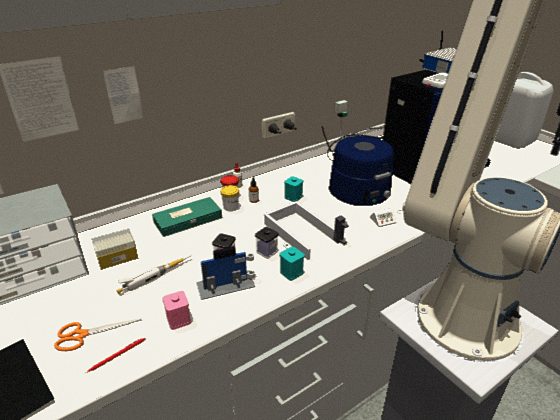

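View pics/side0.png

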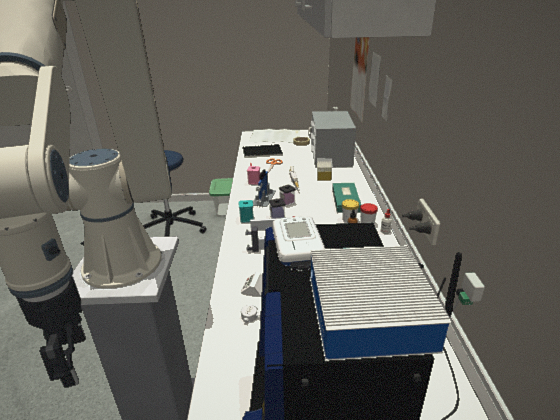

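Scene: bay fences (265–310, 205–255), hinge post (341,229), gate in stand (225,272), dark‑lid jars (224,243) and (266,240), decoys turquoise (293,187), (291,263) and pink (176,310). Side view: jars at (277,207), (288,192), and the white machine at (297,240) hides part of the bay.

```bash
cat > h.py <<'E'
from rig import *
import cv2,numpy as np
from scipy.spatial.transform import Rotation as Ro
def ray(f,u,v,st=None):
    K=np.array(f["camera_matrix"])
    if "T_tool_cam" in f:
        d=np.array([(u-K[0,2])/K[0,0],(v-K[1,2])/K[1,1]]);r=np.hypot(*d)
        c=np.array([*(d/r*np.sin(r) if r>0 else d),np.cos(r)])
        T=np.array(f["T_tool_cam"]);R=Ro.from_euler('xyz',st["tcp_rot"]).as_matrix()
        return R@T[:3,3]+st["eef_pos"], R@T[:3,:3]@c
    R=cv2.Rodrigues(np.array(f["rvec"],float))[0]
    return -R.T@np.array(f["tvec"]).ravel(), R.T@np.linalg.inv(K)@[u,v,1]
def onz(f,u,v,z,st=None):
    o,d=ray(f,u,v,st);return o+d*(z-o[2])/d[2]
def proj(f,p):
    return cv2.projectPoints(np.array([p],float),np.array(f["rvec"],float),np.array(f["tvec"],float),np.array(f["camera_matrix"]),None)[0].ravel()
E
python3 - <<'E'
from h import *
f=grab_frame("scene")
cv2.imwrite("pics/c1.png",cv2.resize(f["pixels"][175:325,150:410],None,fx=3,fy=3,interpolation=cv2.INTER_CUBIC))
for n,u,v,z in[("jarA",224,238,72),("jarB",266,233,72),("turq",291,254,72),("turq2",293,180,72),("pink",176,297,72),("post",341,219,88),("gate grip",224,258,124),("timer",383,216,30)]:
    print(n,onz(f,u,v,z).round())
f=grab_frame("side")
for n,u,v,z in[("jarA",288,187,72),("jarB",277,201,72),("turq",246,203,72),("post",254,230,88)]:
    print(n,onz(f,u,v,z).round())
E
```

```text
jarA [558. 381.  72.]
jarB [510. 269.  72.]
turq [390. 265.  72.]
turq2 [717.  18.  72.]
pink [416. 592.  72.]
post [423.  56.  88.]
gate grip [422. 452. 124.]
timer [ 418. -129.   30.]
jarA [566. 393.  72.]
jarB [519. 273.  72.]
turq [400. 265.  72.]
post [439.  44.  88.]
```

View pics/c1.png

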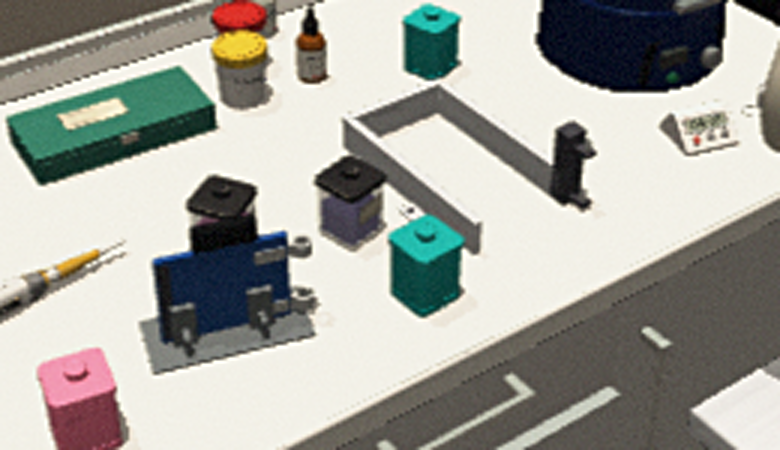

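Crop: the two real jars are purple/black lid at full (224,243) and blue‑violet/black lid at (267,242). Turquoise and pink ones are decoys by colour. A white speck at full (286,245) is behind a turquoise decoy, so a third jar or the counter could be there. I'll move the wrist camera over the bay for a look.

```bash
python3 -m jog '[{"x":2.15,"y":-3.4,"z":-1.05},{"x":2.15,"y":-3.4,"z":-1.05},{"x":2.15,"y":-3.4,"z":-1.05},{"x":2.15,"y":-3.4,"z":-1.05},{"x":2.15,"y":-3.4,"z":-1.05},{"x":2.15,"y":-3.4,"z":-1.05},{"x":2.15,"y":-3.4,"z":-1.05},{"x":2.15,"y":-3.4,"z":-1.05},{"x":2.15,"y":-3.4,"z":-1.05},{"x":2.15,"y":-3.4,"z":-1.05},{"x":2.15,"y":-3.4,"z":-1.05},{"x":2.15,"y":-3.4,"z":-1.05},{"x":2.15,"y":-3.4,"z":-1.05},{"x":2.15,"y":-3.4,"z":-1.05},{"x":2.15,"y":-3.4,"z":-1.05},{"x":2.15,"y":-3.4,"z":-1.05},{"x":2.15,"y":-3.4,"z":-1.05},{"x":2.15,"y":-3.4,"z":-1.05},{"x":2.15,"y":-3.4,"z":-1.05},{"x":2.15,"y":-3.4,"z":-1.05}]'
python3 - <<'E'
from h import *
s=sense();print(s["eef_pos"],s["tcp_rot"])
f=grab_frame("wrist");cv2.imwrite("pics/w1.png",f["pixels"])
np.savez("pics/w1.npz",pos=s["eef_pos"],rot=s["tcp_rot"])
E
```

```text
[ 168.92290414 -601.4772505   210.11209456] [-3.14088440e+00  3.03547894e-05  2.73853910e-01]schema error: expected keys x, y, z, spin, grip
```

View pics/w1.png

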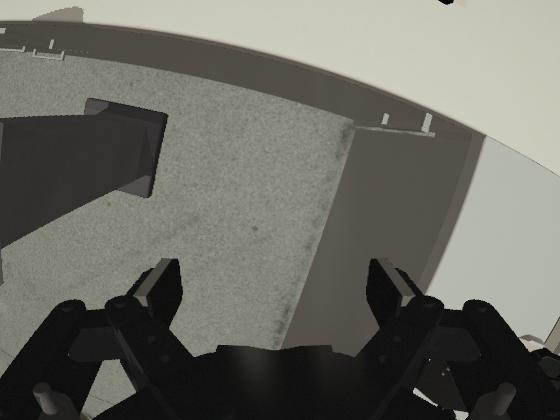

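The move was refused because every key is required, so this picture only shows the floor and bench edge. I'll retry with full rows.

```bash
python3 -m jog '[{"x":2.15,"y":-3.4,"z":-1.05,"spin":0,"grip":0},{"x":2.15,"y":-3.4,"z":-1.05,"spin":0,"grip":0},{"x":2.15,"y":-3.4,"z":-1.05,"spin":0,"grip":0},{"x":2.15,"y":-3.4,"z":-1.05,"spin":0,"grip":0},{"x":2.15,"y":-3.4,"z":-1.05,"spin":0,"grip":0},{"x":2.15,"y":-3.4,"z":-1.05,"spin":0,"grip":0},{"x":2.15,"y":-3.4,"z":-1.05,"spin":0,"grip":0},{"x":2.15,"y":-3.4,"z":-1.05,"spin":0,"grip":0},{"x":2.15,"y":-3.4,"z":-1.05,"spin":0,"grip":0},{"x":2.15,"y":-3.4,"z":-1.05,"spin":0,"grip":0},{"x":2.15,"y":-3.4,"z":-1.05,"spin":0,"grip":0},{"x":2.15,"y":-3.4,"z":-1.05,"spin":0,"grip":0},{"x":2.15,"y":-3.4,"z":-1.05,"spin":0,"grip":0},{"x":2.15,"y":-3.4,"z":-1.05,"spin":0,"grip":0},{"x":2.15,"y":-3.4,"z":-1.05,"spin":0,"grip":0},{"x":2.15,"y":-3.4,"z":-1.05,"spin":0,"grip":0},{"x":2.15,"y":-3.4,"z":-1.05,"spin":0,"grip":0},{"x":2.15,"y":-3.4,"z":-1.05,"spin":0,"grip":0},{"x":2.15,"y":-3.4,"z":-1.05,"spin":0,"grip":0},{"x":2.15,"y":-3.4,"z":-1.05,"spin":0,"grip":0}]'
python3 - <<'E'
from h import *
s=sense();print(s["eef_pos"],s["tcp_rot"])
f=grab_frame("wrist");cv2.imwrite("pics/w1.png",f["pixels"])
np.savez("pics/w1.npz",pos=s["eef_pos"],rot=s["tcp_rot"])
E
```

```text
clock: 1.97
eef_pos: [399.0, 171.5, 421.2]
tcp_rot: [-3.142, -0.001, 0.275]
contact_force: [0.5, -1.0, 0.6]
opening: 0.997
grasp_force: 0.0
[398.95075616 171.50946109 421.23729937] [-3.14158416e+00 -8.54720046e-04  2.74502902e-01]
```

View pics/w1.png

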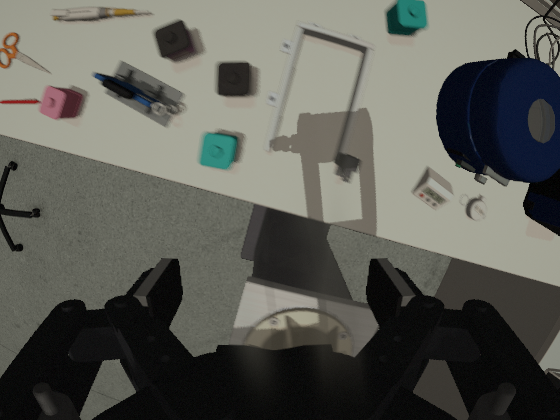

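Wrist view: bay fences: left (272,148)–(302,28), far (302,28)–(370,45), right (370,45)–(348,150), and the hinge post at (346,166). Jars with black lids are at (174,40) and (234,79), gate in stand at (140,95), timer (433,188), counter (475,207). No white‑lid or third jar: two jars are present.

```bash
cat > m.py <<'E'
from h import *
f=grab_frame("wrist");s=np.load("pics/w1.npz");st={"eef_pos":s["pos"],"tcp_rot":s["rot"]}
im=cv2.imread("pics/w1.png")
def p(n,u,v,z):print(n,onz(f,u,v,z,st).round(1))
p("jarA",174,38,76);p("jarB",234,77,76)
p("cornerFL",303,27,42);p("cornerFR",371,46,42);p("nearL",271,150,42);p("post",347,163,88)
for t,u0,v0,u1,v1 in[("A",145,10,205,65),("B",210,55,260,105)]:
    g=cv2.cvtColor(im,cv2.COLOR_BGR2GRAY)[v0:v1,u0:u1]
    m=(g<75).astype(np.uint8);c=max(cv2.findContours(m,0,2)[0],key=cv2.contourArea)
    r=cv2.minAreaRect(c);b=cv2.boxPoints(r)+[u0,v0];q=np.array([onz(f,*k,72,st)[:2] for k in b]);print(t,r,q.round(1),q.mean(0))
hsv=cv2.cvtColor(im,cv2.COLOR_BGR2HSV);m=cv2.inRange(hsv,(100,120,40),(125,255,255))
m[:,250:]=0;pts=np.argwhere(m);print("blue",len(pts),pts.min(0),pts.max(0))
cv2.imwrite("pics/c2.png",cv2.resize(im[10:190,230:400],None,fx=3.3,fy=3.3,interpolation=cv2.INTER_CUBIC))
E
python3 m.py
```

```text
jarA [559.6 382.3  76. ]
jarB [517.3 269.   76. ]
cornerFL [636.  188.3  42. ]
cornerFR [642.1  69.2  42. ]
nearL [418.5 182.2  42. ]
post [436.3  63.8  88. ]
A ((30.200002670288086, 31.599998474121094), (36.68241500854492, 34.78504943847656), 71.56504821777344) [[568.8 425.1]
 [596.4 374.1]
 [542.1 337.4]
 [513.9 386.8]] [555.28322535 380.85247519]
B ((24.5, 24.0), (32.0, 33.0), 90.0) [[533.8 300.5]
 [546.1 250. ]
 [496.5 236.1]
 [483.9 286.4]] [515.08882923 268.26507703]
blue 134 [74 95] [106 150]
```

View pics/c2.png

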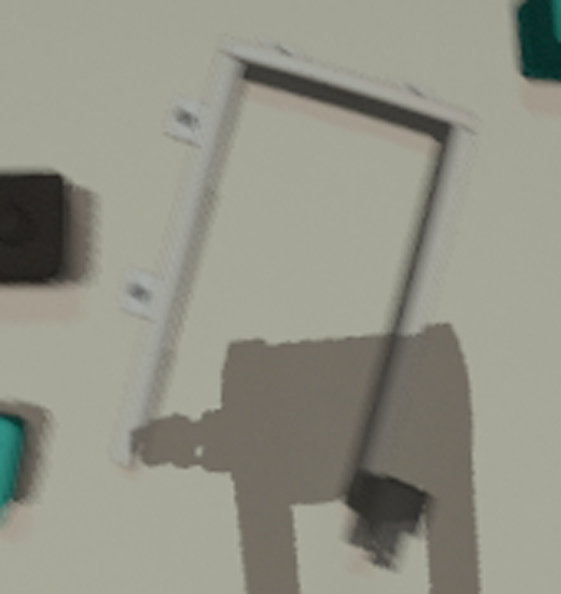

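Bay crop: inner far‑left corner at about full (303,30), inner far‑right (365,49), near end of left fence (270,149). Jars are measured consistently by three cameras, so I approach jar B (blue‑violet) first.

```bash
python3 -m jog '[{"x":1.735,"y":-0.77,"z":3.39,"spin":0,"grip":0},{"x":1.735,"y":-0.77,"z":3.39,"spin":0,"grip":0},{"x":1.735,"y":-0.77,"z":3.39,"spin":0,"grip":0},{"x":1.735,"y":-0.77,"z":3.39,"spin":0,"grip":0},{"x":1.735,"y":-0.77,"z":3.39,"spin":0,"grip":0},{"x":1.735,"y":-0.77,"z":3.39,"spin":0,"grip":0},{"x":1.735,"y":-0.77,"z":3.39,"spin":0,"grip":0},{"x":1.735,"y":-0.77,"z":3.39,"spin":0,"grip":0},{"x":0,"y":0,"z":0,"spin":0,"grip":0}]'
cat > snap.py <<'E'
import sys
from h import *
s=sense();f=grab_frame("wrist");n=sys.argv[1]
cv2.imwrite(f"pics/{n}.png",f["pixels"]);np.savez(f"pics/{n}.npz",pos=s["eef_pos"],rot=s["tcp_rot"])
E
cat >> h.py <<'E'
def load(n):
    s=np.load(f"pics/{n}.npz");return cv2.imread(f"pics/{n}.png"),{"eef_pos":s["pos"],"tcp_rot":s["rot"]}
def W():
    return {"camera_matrix":[[325.1922621,0,273.89195871],[0,325.1922621,209.9363484],[0,0,1]],"T_tool_cam":[[1.25659092e-04,-9.64143393e-01,-2.65381804e-01,67.2526531],[9.99999464e-01,-1.51677276e-04,1.02455279e-03,-.702135669],[-1.02806819e-03,-2.65381791e-01,9.64142857e-01,-163.258542],[0,0,0,1]]}
E
python3 snap.py w2
```

```text
clock: 2.82
eef_pos: [514.6, 265.2, 142.1]
tcp_rot: [3.14, 0.009, 0.274]
contact_force: [-1.1, -0.3, 0.2]
opening: 1.001
grasp_force: 0.0
```

View pics/w2.png

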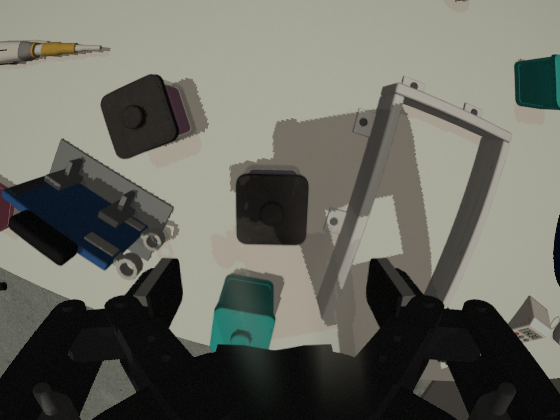

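Wrist view: jar B's lid is at (272,208), nearly square to the image. Jar A's lid is at (140,117), gate grip bar at (42,235), bay far‑left corner at about (398,92), turquoise decoy at (243,310).

```bash
python3 - <<'E'
from h import *
im,st=load("w2");f=W()
g=cv2.cvtColor(im,cv2.COLOR_BGR2GRAY)
for t,u0,v0,u1,v1 in[("A",90,65,190,170),("B",225,160,320,255)]:
    m=(g[v0:v1,u0:u1]<48).astype(np.uint8);m=cv2.morphologyEx(m,cv2.MORPH_OPEN,np.ones((5,5)))
    c=max(cv2.findContours(m,0,2)[0],key=cv2.contourArea)
    P=np.array([onz(f,a+u0,b+v0,72,st)[:2] for a,b in c[:,0]],np.float32)
    r=cv2.minAreaRect(P);print(t,r, np.deg2rad(r[2]))
E
```

```text
A ((559.3135375976562, 383.62396240234375), (53.76277160644531, 55.78219985961914), 32.882564544677734) 0.5739090178041765
B ((517.9894409179688, 268.3165588378906), (56.53987121582031, 52.572181701660156), 15.433789253234863) 0.26937043852786524
```

```bash
python3 -m jog '[{"x":0.2,"y":-0.1,"z":2.5,"spin":0,"grip":0},{"x":0.2,"y":-0.1,"z":2.5,"spin":0,"grip":0},{"x":0,"y":0,"z":2,"spin":0,"grip":0},{"x":0,"y":0,"z":0,"spin":0,"grip":0},{"x":0,"y":0,"z":0,"spin":0,"grip":0},{"x":0,"y":0,"z":0,"spin":0,"grip":0}]'
```

```text
clock: 3.37
eef_pos: [520.3, 269.2, 81.6]
tcp_rot: [-3.141, -0.003, 0.274]
contact_force: [-0.5, 0.1, -0.3]
opening: 0.998
grasp_force: 0.0
```

```bash
python3 -m jog '[{"x":-0.2,"y":0,"z":2.1,"spin":0,"grip":0},{"x":0,"y":0,"z":2,"spin":0,"grip":0},{"x":0,"y":0,"z":0,"spin":0,"grip":0},{"x":0,"y":0,"z":0,"spin":0,"grip":0.6},{"x":0,"y":0,"z":0,"spin":0,"grip":0.8},{"x":0,"y":0,"z":0,"spin":0,"grip":0.8},{"x":0,"y":0,"z":0,"spin":0,"grip":0.8},{"x":0,"y":0,"z":0,"spin":0,"grip":0.8},{"x":0,"y":0,"z":0,"spin":0,"grip":0.8}]' 40
```

```text
clock: 4.12
eef_pos: [518.9, 269.0, 40.4]
tcp_rot: [-3.141, -0.003, 0.274]
contact_force: [-0.5, -1.0, 6.6]
opening: 0.626
grasp_force: 41.3
```

```bash
python3 -m jog '[{"x":0,"y":0,"z":-1.5,"spin":0,"grip":0.8},{"x":0,"y":0,"z":-3,"spin":0,"grip":0.8},{"x":0,"y":0,"z":-3.5,"spin":0,"grip":0.8},{"x":0,"y":0,"z":-3,"spin":0,"grip":0.8},{"x":-2.78,"y":1.63,"z":-1.67,"spin":0,"grip":0.8},{"x":-2.78,"y":1.63,"z":-1.67,"spin":0,"grip":0.8},{"x":-2.78,"y":1.63,"z":-1.67,"spin":0,"grip":0.8},{"x":-2.78,"y":1.63,"z":-1.67,"spin":0,"grip":0.8},{"x":-2.78,"y":1.63,"z":-1.67,"spin":0,"grip":0.8},{"x":-2.78,"y":1.63,"z":-1.67,"spin":0,"grip":0.8},{"x":0,"y":0,"z":0,"spin":0.117,"grip":0.8},{"x":0,"y":0,"z":0,"spin":0.117,"grip":0.8},{"x":0,"y":0,"z":0,"spin":0,"grip":0.8},{"x":0,"y":0,"z":0,"spin":0,"grip":0.8},{"x":0,"y":0,"z":0,"spin":0,"grip":0.8}]'; python3 snap.py w3; python3 - <<'E'
from h import *
im,st=load("w3");print(st)
cv2.imwrite("pics/c3.png",cv2.resize(im[0:215,200:460],None,fx=2.75,fy=2.75,interpolation=cv2.INTER_CUBIC))
E
```

```text
clock: 5.37
eef_pos: [383.4, 129.4, 248.8]
tcp_rot: [-3.141, -0.0, 0.044]
contact_force: [0.0, 0.5, -1.0]
opening: 0.63
grasp_force: 43.3
{'eef_pos': array([383.43225748, 129.38892472, 248.82879682]), 'tcp_rot': array([-3.14143456e+00, -4.96925906e-04,  4.37779551e-02])}
```

View pics/c3.png

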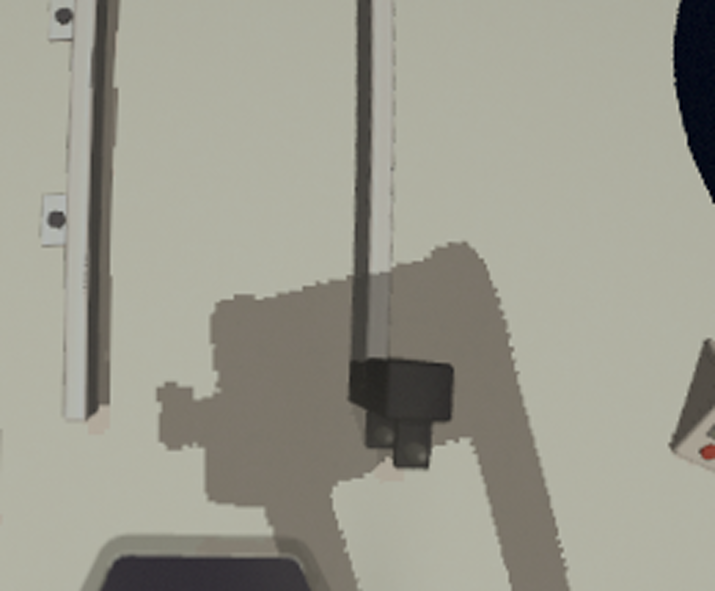

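Crop: left fence near end top corners (64,420) outer and (88,420) inner. Post top (388–453, 360–422), high pin tip about (414,453), low pin tip about (382,436).

```bash
python3 - <<'E'
from h import *
im,st=load("w3");f=W()
def q(n,a,b,z):
    r=onz(f,a/2.75+200-.3,b/2.75-.3,z,st);print(n,r.round(1));return r[:2]
li=[q("Lin",96,0,42),q("Lin",92,210,42),q("Lin near",88,420,42)]
lo=[q("Lout",80,0,42),q("Lout near",64,420,42)]
ri=[q("Rin",372,0,42),q("Rin",367,358,42)]
ro=[q("Ro",393,0,42),q("Ro",388,358,42)]
for a,b in(li[::2],lo,ri,ro): d=a-b;print("yaw",np.arctan2(d[1],d[0]))
q("postNL",388,415,88);q("postNR",450,422,88);q("postFL",390,360,88);q("postFR",453,366,88)
q("pinHigh",414,453,88);q("pinLow",382,436,26)
E
```

```text
Lin [596.8 184.2  42. ]
Lin [502.8 180.8  42. ]
Lin near [414.9 179.4  42. ]
Lout [596.9 191.   42. ]
Lout near [414.7 189.5  42. ]
Rin [603.7  68.8  42. ]
Rin [446.4  64.9  42. ]
Ro [604.9  59.7  42. ]
Ro [447.1  56.   42. ]
yaw 0.026441777072833586
yaw 0.007994498645836021
yaw 0.024497159330360847
yaw 0.023580823744188906
postNL [426.5  64.1  88. ]
postNR [425.6  40.2  88. ]
postFL [446.8  64.8  88. ]
postFR [446.6  40.7  88. ]
pinHigh [413.1  53.1  88. ]
pinLow [412.5  52.9  26. ]
```

Consistent: widths match, with bay yaw ≈ 0.025, corner ≈ (634.7, 185) and pins ≈ (413, 50). Carrying jar B to just inside the far-left corner, above the fences.

```bash
python3 -m jog '[{"x":3.147,"y":-0.157,"z":2.126,"spin":0,"grip":0.8},{"x":3.147,"y":-0.157,"z":2.126,"spin":0,"grip":0.8},{"x":3.147,"y":-0.157,"z":2.126,"spin":0,"grip":0.8},{"x":3.147,"y":-0.157,"z":2.126,"spin":0,"grip":0.8},{"x":3.147,"y":-0.157,"z":2.126,"spin":0,"grip":0.8},{"x":3.147,"y":-0.157,"z":2.126,"spin":0,"grip":0.8},{"x":3.147,"y":-0.157,"z":2.126,"spin":0.019,"grip":0.8},{"x":0,"y":0,"z":0,"spin":0,"grip":0.8},{"x":0,"y":0,"z":0,"spin":0,"grip":0.8},{"x":0,"y":0,"z":0,"spin":0,"grip":0.8},{"x":0,"y":0,"z":0,"spin":0,"grip":0.8}]'
```

```text
clock: 6.33
eef_pos: [602.4, 149.1, 100.3]
tcp_rot: [-3.142, -0.0, 0.022]
contact_force: [-0.4, -0.1, -1.2]
opening: 0.63
grasp_force: 43.3
```

```bash
python3 -m jog '[{"x":0,"y":0,"z":2,"spin":0,"grip":0.8},{"x":0,"y":0,"z":2,"spin":0,"grip":0.8},{"x":0,"y":0,"z":1.3,"spin":0,"grip":0.8},{"x":0,"y":0,"z":0.5,"spin":0,"grip":0.8},{"x":0,"y":0,"z":0,"spin":0,"grip":0.8},{"x":0,"y":0,"z":0,"spin":0,"grip":0.8}]'; python3 snap.py w4
```

```text
clock: 6.83
eef_pos: [603.2, 149.1, 42.5]
tcp_rot: [-3.141, -0.001, 0.021]
contact_force: [-0.2, -0.1, -1.2]
opening: 0.626
grasp_force: 43.3
```

View pics/w4.png

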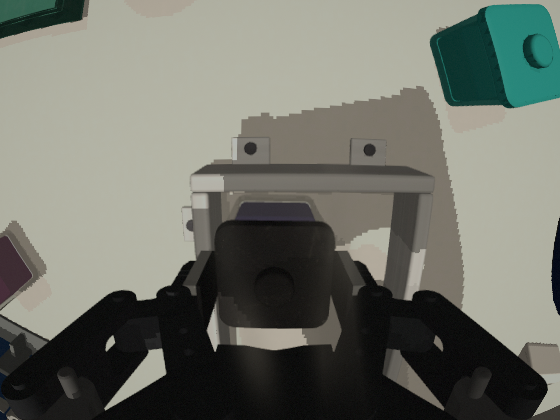

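Jar B hangs in the bay: lid (217–333, 222–327), far fence inner edge at v≈191, left fence inner edge at u≈209.

```bash
python3 - <<'E'
from h import *
im,st=load("w4");f=W()
for n,u,v,z in[("far in L",209,191,42),("far in R",420,191,42),("lidTL",217,224,73),("lidTR",333,224,73),("lidBL",219,325,73),("lidBR",331,325,73)]:print(n,onz(f,u,v,z,st).round(1))
E
python3 -m jog '[{"x":0.2,"y":-0.2,"z":0.15,"spin":-0.004,"grip":0.8},{"x":0.1,"y":-0.2,"z":0,"spin":0,"grip":0.8},{"x":0,"y":-0.1,"z":0,"spin":0,"grip":0.8},{"x":0,"y":0,"z":0,"spin":0,"grip":0.8}]'
```

```text
far in L [634.9 184.2  42. ]
far in R [637.9  69.7  42. ]
lidTL [627.1 174.9  73. ]
lidTR [628.1 124.6  73. ]
lidBL [574.  176.4  73. ]
lidBR [575.  120.6  73. ]
clock: 7.22
eef_pos: [606.2, 154.5, 40.5]
tcp_rot: [-3.141, -0.001, 0.025]
contact_force: [-0.1, 0.7, 0.7]
opening: 0.63
grasp_force: 43.5
```

```bash
for i in 1; do python3 -m jog '[{"x":0,"y":-0.15,"z":0,"spin":0,"grip":0.8},{"x":0,"y":-0.1,"z":0,"spin":0,"grip":0.8},{"x":0,"y":0,"z":0,"spin":0,"grip":0.8}]'; python3 -m jog '[{"x":0.15,"y":0,"z":0,"spin":0,"grip":0.8},{"x":0.1,"y":0,"z":0,"spin":0,"grip":0.8},{"x":0,"y":0,"z":0,"spin":0,"grip":0.8}]'; done
```

```text
clock: 7.47
eef_pos: [606.2, 156.3, 40.5]
tcp_rot: [3.141, -0.001, 0.025]
contact_force: [0.4, -3.2, 2.5]
opening: 0.626
grasp_force: 43.7
clock: 7.72
eef_pos: [607.5, 156.3, 40.8]
tcp_rot: [3.141, 0.002, 0.025]
contact_force: [-5.6, -3.1, 10.3]
opening: 0.629
grasp_force: 44.5
```

```bash
python3 -m jog '[{"x":0.1,"y":-0.1,"z":0,"spin":0,"grip":0.8},{"x":0,"y":0,"z":0,"spin":0,"grip":0.8},{"x":0,"y":0,"z":0,"spin":0,"grip":0.8}]'; python3 -m jog '[{"x":0,"y":0,"z":0,"spin":0,"grip":0.35},{"x":0,"y":0,"z":0,"spin":0,"grip":0.2},{"x":0,"y":0,"z":0,"spin":0,"grip":0},{"x":0,"y":0,"z":0,"spin":0,"grip":0},{"x":0,"y":0,"z":0,"spin":0,"grip":0},{"x":0,"y":0,"z":-2,"spin":0,"grip":0},{"x":0,"y":0,"z":-3,"spin":0,"grip":0},{"x":0,"y":0,"z":-3.5,"spin":0,"grip":0},{"x":0,"y":0,"z":-3.5,"spin":0,"grip":0},{"x":0,"y":0,"z":0,"spin":0,"grip":0},{"x":0,"y":0,"z":0,"spin":0,"grip":0}]'; python3 snap.py w5
```

```text
clock: 7.97
eef_pos: [607.6, 156.4, 40.8]
tcp_rot: [3.14, 0.004, 0.025]
contact_force: [-7.5, -7.2, 13.5]
opening: 0.625
grasp_force: 44.9
clock: 8.88
eef_pos: [610.9, 158.3, 162.6]
tcp_rot: [-3.14, -0.005, 0.025]
contact_force: [-0.0, -0.1, -0.2]
opening: 1.002
grasp_force: 0.0
```

```bash
cat > lids.py <<'E'
import sys
from h import *
im,st=load(sys.argv[1]);f=W()
g=cv2.cvtColor(im,cv2.COLOR_BGR2GRAY);m=(g<48).astype(np.uint8);m[300:]=0
m=cv2.morphologyEx(m,cv2.MORPH_OPEN,np.ones((5,5)))
for c in cv2.findContours(m,0,2)[0]:
    if cv2.contourArea(c)<300: continue
    P=np.array([onz(f,a,b,72,st)[:2] for a,b in c[:,0]],np.float32)
    r=cv2.minAreaRect(P)
    if max(r[1])<80: print(cv2.boundingRect(c),np.round(r[0],1),np.round(r[1],1),np.deg2rad(r[2]).round(3))
E
python3 lids.py w5; python3 - <<'E'
from h import *
f=grab_frame("scene")
cv2.imwrite("pics/c5.png",cv2.resize(f["pixels"][175:325,150:410],None,fx=3,fy=3,interpolation=cv2.INTER_CUBIC))
w=cv2.imread("pics/w5.png");c=cv2.imread("pics/c5.png")
cv2.imwrite("pics/v5.png",np.hstack([cv2.resize(w,(440,330)),cv2.resize(c[:,100:700],(360,330))]))
E
```

```text
(366, 259, 58, 41) [544.6  41.9] [64.2 41.3] 1.519
(125, 259, 57, 41) [538.8 272. ] [41.3 64.2] 0.102
(244, 178, 66, 68) [606.7 156.3] [56.7 52.7] 0.026
(391, 66, 32, 53) [708.7  55.8] [45.2 24. ] 0.309
(275, 0, 40, 26) [769.  146.5] [22.2 30.9] 0.057
```

View pics/v5.png

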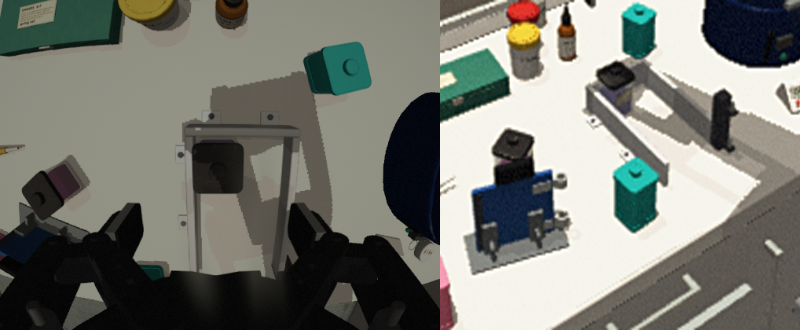

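Left half: jar B sits in the far‑left corner (lid centre (218,168)), jar A lid at (43,190), stand partly under the left finger. Right half: scene confirms jar B flush in the corner, jar A behind the gate at (513,150). Now working out the gate pose from w2 to choose a clear grasp yaw for jar A.

```bash
python3 - <<'E'
from h import *
im,st=load("w2");f=W()
for n,u,v,z in[("grip",42,233,120),("panel far top",108,268,99),("panel left top",5,192,99),("knHigh",128,265,86),("knLow",152,240,24),("baseFar",62,140,4),("baseNear",173,208,4)]:
    print(n,onz(f,u,v,z,st).round(1))
im,st=load("w1")
for n,u,v,z in[("grip",126,91,120),("knH",165,109,86),("knL",178,107,24),("panelL",95,77,99)]:
    print("w1",n,onz(f,u,v,z,st).round(1))
s=sense();print(s["eef_pos"],s["qpos"].round(2))
E
```

```text
grip [467.  429.2 120. ]
panel far top [444.7 379.2  99. ]
panel left top [478.  491.6  99. ]
knHigh [445.1 367.2  86. ]
knLow [442.5 368.1  24. ]
baseFar [511.9 499.6   4. ]
baseNear [473.2 357.6   4. ]
w1 grip [459.1 419.9 120. ]
w1 knH [443.4 361.4  86. ]
w1 knL [449.5 359.8  24. ]
w1 panelL [472.4 495.   99. ]
[608.79569397 157.61682505 159.44242462] [0.25 0.41 1.67 0.   1.06 1.8 ]
```

Gate: knuckle axis ≈ (444,366), yaw ≈ −0.29, grip ≈ (464,433). Jar A can be gripped at yaw 0.574 with 6 cm to spare.

```bash
python3 -m jog '[{"x":-0.73,"y":-3.79,"z":0,"spin":0,"grip":0},{"x":-0.73,"y":-3.79,"z":0,"spin":0,"grip":0},{"x":-0.73,"y":-3.79,"z":0,"spin":0,"grip":0},{"x":-0.73,"y":-3.79,"z":0,"spin":0,"grip":0},{"x":-0.73,"y":-3.79,"z":0,"spin":0,"grip":0},{"x":-0.73,"y":-3.79,"z":0,"spin":0,"grip":0},{"x":0,"y":0,"z":0.3,"spin":-0.11,"grip":0},{"x":0,"y":0,"z":0.3,"spin":-0.11,"grip":0},{"x":0,"y":0,"z":0.3,"spin":-0.11,"grip":0},{"x":0,"y":0,"z":0.3,"spin":-0.11,"grip":0},{"x":0,"y":0,"z":0.3,"spin":-0.11,"grip":0},{"x":0,"y":0,"z":0,"spin":0,"grip":0},{"x":0,"y":0,"z":0,"spin":0,"grip":0},{"x":0,"y":0,"z":0,"spin":0,"grip":0}]';python3 snap.py w6; python3 lids.py w6
```

```text
clock: 10.15
eef_pos: [559.5, 383.6, 144.2]
tcp_rot: [3.142, 0.002, 0.571]
contact_force: [0.9, -0.1, 0.2]
opening: 0.999
grasp_force: 0.0
(460, 262, 54, 38) [615.4 166.9] [40.3 70.4] 0.447
(366, 259, 36, 41) [560.9 271.5] [40.1 34.9] 0.561
(13, 178, 52, 60) [451.9 566.8] [54.4 59.6] 0.855
(236, 171, 71, 73) [561.3 387.7] [56.2 52.6] 0.571
```

```bash
python3 -m jog '[{"x":0.28,"y":-0.23,"z":2.5,"spin":0,"grip":0},{"x":0,"y":0,"z":3.3,"spin":0,"grip":0},{"x":0,"y":0,"z":2.6,"spin":0,"grip":0},{"x":0,"y":0,"z":1.9,"spin":0,"grip":0},{"x":0,"y":0,"z":0,"spin":0,"grip":0},{"x":0,"y":0,"z":0,"spin":0,"grip":0.6},{"x":0,"y":0,"z":0,"spin":0,"grip":0.8},{"x":0,"y":0,"z":0,"spin":0,"grip":0.8},{"x":0,"y":0,"z":0,"spin":0,"grip":0.8},{"x":0,"y":0,"z":0,"spin":0,"grip":0.8},{"x":0,"y":0,"z":0,"spin":0,"grip":0.8}]' 40
```

```text
clock: 11.12
eef_pos: [562.2, 388.1, 44.5]
tcp_rot: [-3.142, -0.003, 0.575]
contact_force: [-0.5, -1.1, 6.7]
opening: 0.619
grasp_force: 42.0
```

```bash
python3 -m jog '[{"x":0,"y":0,"z":-1.5,"spin":0,"grip":0.8},{"x":0,"y":0,"z":-2.5,"spin":0,"grip":0.8},{"x":0,"y":0,"z":-3,"spin":0,"grip":0.8},{"x":0,"y":0,"z":-2.5,"spin":0,"grip":0.8},{"x":-2.385,"y":3.213,"z":0,"spin":0,"grip":0.8},{"x":-2.385,"y":3.213,"z":0,"spin":0,"grip":0.8},{"x":-2.385,"y":3.213,"z":0,"spin":0,"grip":0.8},{"x":-2.385,"y":3.213,"z":0,"spin":0,"grip":0.8},{"x":-2.385,"y":3.213,"z":0,"spin":0,"grip":0.8},{"x":-2.385,"y":3.213,"z":0,"spin":0,"grip":0.8},{"x":0,"y":0,"z":0,"spin":0.11,"grip":0.8},{"x":0,"y":0,"z":0,"spin":0.11,"grip":0.8},{"x":0,"y":0,"z":0,"spin":0.11,"grip":0.8},{"x":0,"y":0,"z":0,"spin":0.11,"grip":0.8},{"x":0,"y":0,"z":0,"spin":0.11,"grip":0.8},{"x":0,"y":0,"z":0,"spin":0,"grip":0.8},{"x":0,"y":0,"z":0,"spin":0,"grip":0.8},{"x":0,"y":0,"z":0,"spin":0,"grip":0.8}]';python3 snap.py w7; python3 lids.py w7
```

```text
clock: 12.62
eef_pos: [545.8, 147.8, 137.6]
tcp_rot: [-3.141, -0.001, 0.028]
contact_force: [-0.3, 0.3, -1.3]
opening: 0.618
grasp_force: 42.5
(354, 262, 37, 38) [491.8  64.8] [37.7 32.6] 0.074
(228, 98, 75, 75) [604.1 156.1] [52.3 52.3] 0.027
(391, 0, 44, 47) [698.7  50.1] [38.1 29.1] 0.333
(0, 0, 45, 19) [731.7 380.2] [62.5 12.5] 1.513
```

```bash
python3 -m jog '[{"x":0,"y":0,"z":2.5,"spin":0,"grip":0.8},{"x":0,"y":0,"z":3,"spin":0,"grip":0.8},{"x":0,"y":0,"z":2.4,"spin":0,"grip":0.8},{"x":0,"y":0,"z":1.3,"spin":0.003,"grip":0.8},{"x":0,"y":0,"z":0,"spin":0,"grip":0.8},{"x":0,"y":-0.2,"z":0,"spin":0,"grip":0.8},{"x":0,"y":-0.2,"z":0,"spin":0,"grip":0.8},{"x":0,"y":-0.2,"z":0,"spin":0,"grip":0.8},{"x":0,"y":-0.1,"z":0,"spin":0,"grip":0.8},{"x":0,"y":0,"z":0,"spin":0,"grip":0.8}]'
```

```text
clock: 13.5
eef_pos: [545.8, 155.2, 45.7]
tcp_rot: [-3.141, -0.001, 0.023]
contact_force: [0.1, 0.7, -1.1]
opening: 0.618
grasp_force: 61.5
```

```bash
python3 -m jog '[{"x":0,"y":-0.1,"z":0.1,"spin":0,"grip":0.8},{"x":0,"y":0,"z":0,"spin":0,"grip":0.8},{"x":0,"y":0,"z":0,"spin":0,"grip":0.8}]';python3 -m jog '[{"x":0.2,"y":0,"z":0,"spin":0,"grip":0.8},{"x":0.2,"y":0,"z":0,"spin":0,"grip":0.8},{"x":0.2,"y":0,"z":0,"spin":0,"grip":0.8},{"x":0,"y":0,"z":0,"spin":0,"grip":0.8},{"x":0,"y":0,"z":0,"spin":0,"grip":0.8}]'
```

```text
clock: 13.75
eef_pos: [545.6, 155.6, 44.3]
tcp_rot: [3.141, -0.0, 0.022]
contact_force: [0.2, -2.3, -1.5]
opening: 0.619
grasp_force: 61.6
clock: 14.17
eef_pos: [551.6, 155.7, 44.0]
tcp_rot: [3.141, 0.0, 0.022]
contact_force: [0.8, -3.2, -2.2]
opening: 0.622
grasp_force: 61.4
```

```bash
python3 -m jog '[{"x":0.15,"y":0,"z":0.05,"spin":0,"grip":0.8},{"x":0.1,"y":0,"z":0,"spin":0,"grip":0.8},{"x":0,"y":0,"z":0,"spin":0,"grip":0.8},{"x":0,"y":0,"z":0,"spin":0,"grip":0.8}]'
```

```text
clock: 14.5
eef_pos: [553.7, 155.8, 43.5]
tcp_rot: [3.141, 0.001, 0.022]
contact_force: [-1.0, -4.1, -2.2]
opening: 0.615
grasp_force: 61.4
```

```bash
python3 -m jog '[{"x":0.1,"y":-0.05,"z":0,"spin":0,"grip":0.8},{"x":0.1,"y":0,"z":0,"spin":0,"grip":0.8},{"x":0,"y":0,"z":0,"spin":0,"grip":0.8},{"x":0,"y":0,"z":0,"spin":0,"grip":0.8}]'
```

```text
clock: 14.83
eef_pos: [555.0, 155.8, 43.3]
tcp_rot: [3.141, 0.002, 0.022]
contact_force: [-3.1, -5.7, -1.7]
opening: 0.618
grasp_force: 61.6
```

```bash
python3 -m jog '[{"x":0.15,"y":0,"z":0,"spin":0,"grip":0.8},{"x":0.1,"y":0,"z":0,"spin":0,"grip":0.8},{"x":0,"y":0,"z":0,"spin":0,"grip":0.8},{"x":0,"y":0,"z":0,"spin":0,"grip":0.8}]'
```

```text
clock: 15.17
eef_pos: [557.3, 155.9, 43.3]
tcp_rot: [3.14, 0.002, 0.022]
contact_force: [-4.1, -6.4, -0.6]
opening: 0.619
grasp_force: 61.6
```

```bash
python3 -m jog '[{"x":0.1,"y":0.05,"z":0,"spin":0,"grip":0.8},{"x":0.1,"y":0,"z":0,"spin":0,"grip":0.8},{"x":0,"y":0,"z":0,"spin":0,"grip":0.8},{"x":0,"y":0,"z":0,"spin":0,"grip":0.8}]';python3 snap.py w8; python3 lids.py w8; python3 - <<'E'
import cv2
im=cv2.imread("pics/w8.png");cv2.imwrite("pics/c8.png",cv2.resize(im[80:320,140:420],None,fx=2.4,fy=2.4,interpolation=cv2.INTER_CUBIC))
E
```

```text
clock: 15.5
eef_pos: [557.2, 155.8, 43.1]
tcp_rot: [3.141, 0.006, 0.022]
contact_force: [-11.7, -2.6, 4.2]
opening: 0.618
grasp_force: 62.1
(356, 263, 35, 37) [552.8 108.2] [22.8 17.9] 0.127
(158, 263, 36, 37) [550.8 204.2] [18.5 22.2] 1.518
```

View pics/c8.png

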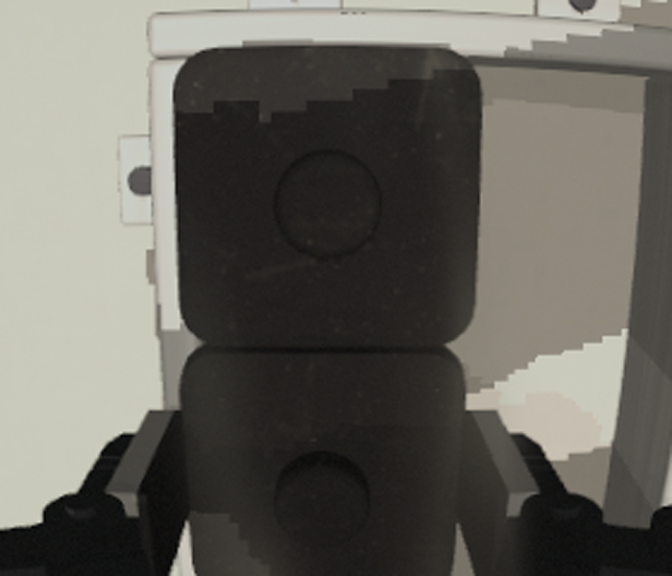

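The lids touch with edges aligned: jar B at crop (328,200) against the far fence, jar A behind it at (322,490). x stalled at 12 N, so the row is flush. Releasing.

```bash
python3 -m jog '[{"x":0,"y":-0.05,"z":0,"spin":0,"grip":0.8},{"x":0,"y":0,"z":0,"spin":0,"grip":0.8},{"x":0,"y":0,"z":0,"spin":0,"grip":0.35},{"x":0,"y":0,"z":0,"spin":0,"grip":0.2},{"x":0,"y":0,"z":0,"spin":0,"grip":0},{"x":0,"y":0,"z":0,"spin":0,"grip":0},{"x":0,"y":0,"z":0,"spin":0,"grip":0},{"x":0,"y":0,"z":-2,"spin":0,"grip":0},{"x":0,"y":0,"z":-3,"spin":0,"grip":0},{"x":-1,"y":0,"z":-3.5,"spin":0,"grip":0},{"x":-2,"y":0,"z":-3.5,"spin":0,"grip":0},{"x":-2,"y":0,"z":-3,"spin":0,"grip":0},{"x":-2,"y":0,"z":-3,"spin":0,"grip":0},{"x":0,"y":0,"z":0,"spin":0,"grip":0},{"x":0,"y":0,"z":0,"spin":0,"grip":0}]';python3 snap.py w9; python3 - <<'E'
from h import *
im,st=load("w9");f=W()
g=cv2.cvtColor(im,cv2.COLOR_BGR2GRAY)
m=(g<52).astype(np.uint8);m[290:]=0;m=cv2.morphologyEx(m,cv2.MORPH_OPEN,np.ones((5,5)))
for c in cv2.findContours(m,0,2)[0]:
    if cv2.contourArea(c)>800:
        P=np.array([onz(f,a,b,72,st)[:2] for a,b in c[:,0]],np.float32);print(cv2.boundingRect(c),cv2.minAreaRect(P))
E
```

```text
clock: 16.8
eef_pos: [491.2, 155.6, 225.9]
tcp_rot: [-3.14, -0.005, 0.022]
contact_force: [-0.2, 0.7, -0.7]
opening: 1.004
grasp_force: 0.0
(133, 259, 49, 31) ((392.64373779296875, 289.6119079589844), (38.151573181152344, 66.57832336425781), 4.997647285461426)
(162, 232, 50, 45) ((426.9135437011719, 242.90499877929688), (58.02584457397461, 44.481048583984375), 55.70738220214844)
(349, 219, 67, 71) ((408.3725280761719, 40.18694305419922), (116.40185546875, 48.704750061035156), 40.61198043823242)
(0, 176, 118, 75) ((463.3375549316406, 440.3626708984375), (80.24322509765625, 223.92196655273438), 10.47061538696289)
(249, 49, 57, 109) ((579.1069946289062, 155.26519775390625), (107.24908447265625, 53.86955642700195), 1.0731672048568726)
(468, 12, 92, 194) ((617.7144775390625, -139.6405029296875), (268.4998474121094, 175.42245483398438), 2.6582424640655518)
```

Jar row measured at (579.1,155.3), 107×54 mm, yaw 0.019, against an expected flush (580.6,155.7). Good. For the gate I use tool yaw ≈ −1.857, which puts the camera over the knuckles.

```bash
python3 -m jog '[{"x":-0.3,"y":-3.97,"z":0,"spin":0,"grip":0},{"x":-0.3,"y":-3.97,"z":0,"spin":0,"grip":0},{"x":-0.3,"y":-3.97,"z":0,"spin":0,"grip":0},{"x":-0.3,"y":-3.97,"z":0,"spin":0,"grip":0},{"x":-0.3,"y":-3.97,"z":0,"spin":0,"grip":0},{"x":-0.3,"y":-3.97,"z":0,"spin":0,"grip":0},{"x":-0.3,"y":-3.97,"z":0,"spin":0,"grip":0},{"x":0,"y":0,"z":0,"spin":-0.12,"grip":0},{"x":0,"y":0,"z":0,"spin":-0.12,"grip":0},{"x":0,"y":0,"z":0,"spin":-0.12,"grip":0},{"x":0,"y":0,"z":0,"spin":-0.12,"grip":0},{"x":0,"y":0,"z":0,"spin":-0.12,"grip":0},{"x":0,"y":0,"z":0,"spin":-0.12,"grip":0},{"x":0,"y":0,"z":0,"spin":-0.12,"grip":0},{"x":0,"y":0,"z":0,"spin":-0.12,"grip":0},{"x":0,"y":0,"z":0,"spin":-0.12,"grip":0},{"x":0,"y":0,"z":0,"spin":-0.12,"grip":0},{"x":0,"y":0,"z":0,"spin":-0.12,"grip":0},{"x":0,"y":0,"z":0,"spin":-0.12,"grip":0},{"x":0,"y":0,"z":0,"spin":-0.12,"grip":0}]'
python3 -m jog '[{"x":0,"y":0,"z":0,"spin":-0.12,"grip":0},{"x":0,"y":0,"z":0,"spin":-0.12,"grip":0},{"x":0,"y":0,"z":0,"spin":-0.12,"grip":0},{"x":0,"y":0,"z":0,"spin":-0.12,"grip":0},{"x":0,"y":0,"z":0,"spin":-0.12,"grip":0},{"x":0,"y":0,"z":0,"spin":-0.12,"grip":0},{"x":0,"y":0,"z":0,"spin":-0.12,"grip":0},{"x":0,"y":0,"z":0,"spin":-0.12,"grip":0},{"x":0,"y":0,"z":0,"spin":-0.12,"grip":0},{"x":0,"y":0,"z":0,"spin":-0.12,"grip":0},{"x":0,"y":0,"z":0,"spin":-0.12,"grip":0},{"x":0,"y":0,"z":0,"spin":-0.12,"grip":0},{"x":0,"y":0,"z":0,"spin":-0.12,"grip":0},{"x":0,"y":0,"z":0,"spin":-0.12,"grip":0},{"x":0,"y":0,"z":0,"spin":-0.12,"grip":0},{"x":0,"y":0,"z":0,"spin":-0.12,"grip":0},{"x":0,"y":0,"z":0,"spin":-0.12,"grip":0},{"x":0,"y":0,"z":0,"spin":-0.12,"grip":0},{"x":0,"y":0,"z":0,"spin":-0.12,"grip":0},{"x":0,"y":0,"z":0,"spin":-0.12,"grip":0}]'
```

```text
clock: 18.52
eef_pos: [463.5, 432.2, 221.4]
tcp_rot: [-3.14, 0.002, 1.587]
contact_force: [-0.2, 0.3, -0.2]
opening: 1.0
grasp_force: 0.0
clock: 20.18
eef_pos: [463.5, 432.3, 221.4]
tcp_rot: [3.141, -0.003, -2.296]
contact_force: [-0.0, -0.2, -0.5]
opening: 0.995
grasp_force: 0.0
```

```bash
python3 -m jog '[{"x":0,"y":0,"z":0,"spin":-0.12,"grip":0},{"x":0,"y":0,"z":0,"spin":-0.12,"grip":0},{"x":0,"y":0,"z":0,"spin":-0.12,"grip":0},{"x":0,"y":0,"z":0,"spin":-0.08,"grip":0},{"x":0,"y":0,"z":0,"spin":0,"grip":0},{"x":0,"y":0,"z":0,"spin":0,"grip":0}]'; python3 snap.py w10
```

```text
clock: 20.68
eef_pos: [463.4, 432.2, 222.0]
tcp_rot: [3.14, -0.002, -1.864]
contact_force: [-0.5, 0.6, 0.9]
opening: 1.0
grasp_force: 0.0
```

View pics/w10.png

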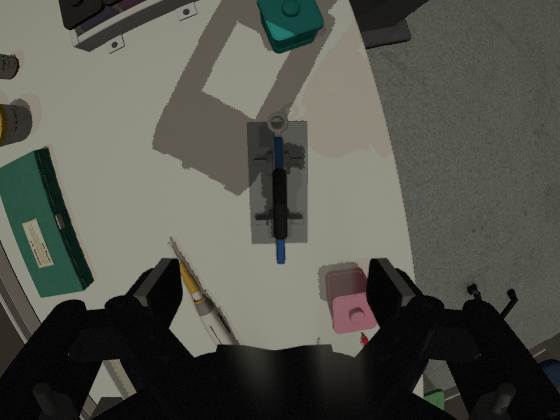

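Wrist view from above the gate: knuckles at (278,122), black grip bar centre (280,204), panel end (281,262), almost parallel to the image's vertical.

```bash
python3 - <<'E'
from h import *
im,st=load("w10");f=W()
g=im.max(2);m=(g<45).astype(np.uint8);sub=np.zeros_like(m);sub[160:250,262:300]=m[160:250,262:300]
sub=cv2.morphologyEx(sub,cv2.MORPH_OPEN,np.ones((7,7)));c=max(cv2.findContours(sub,0,2)[0],key=cv2.contourArea)
P=np.array([onz(f,a,b,124,st)[:2] for a,b in c[:,0]],np.float32);r=cv2.minAreaRect(P);print("bar",cv2.boundingRect(c),r)
a=onz(f,278,122,86,st);b=onz(f,281,262,99,st);k=onz(f,279.5,140,99,st);print(a,k,b,np.arctan2(*(b-k)[[0,1]]),np.arctan2(*(b-a)[[0,1]]))
print("knuckle->bar",np.linalg.norm(a[:2]-r[0]))
E
```

```text
bar (265, 167, 25, 72) ((460.9140625, 431.86663818359375), (60.904781341552734, 20.1500244140625), 73.07252502441406)
[440.41788936 368.10462497  86.        ] [443.92444092 383.66598914  99.        ] [475.4580846  494.74792427  99.        ] 0.2766005229735428 0.269931288412205
knuckle->bar 66.97527486045634
```

```bash
python3 -m jog '[{"x":0.06,"y":0.49,"z":2.5,"spin":-0.016,"grip":0},{"x":0,"y":0,"z":3.5,"spin":0,"grip":0},{"x":0,"y":0,"z":3.5,"spin":0,"grip":0},{"x":0,"y":0,"z":2.0,"spin":0,"grip":0},{"x":0,"y":0,"z":0.8,"spin":0,"grip":0},{"x":0,"y":0,"z":0,"spin":0,"grip":0},{"x":0,"y":0,"z":0,"spin":0,"grip":0},{"x":0,"y":0,"z":0,"spin":0,"grip":0.7},{"x":0,"y":0,"z":0,"spin":0,"grip":0.7},{"x":0,"y":0,"z":0,"spin":0,"grip":0.7},{"x":0,"y":0,"z":0,"spin":0,"grip":0.7}]' 40; python3 -m jog '[{"x":0,"y":0,"z":0,"spin":0,"grip":0.78},{"x":0,"y":0,"z":0,"spin":0,"grip":0.84},{"x":0,"y":0,"z":0,"spin":0,"grip":0.9},{"x":0,"y":0,"z":0,"spin":0,"grip":1},{"x":0,"y":0,"z":0,"spin":0,"grip":1},{"x":0,"y":0,"z":0,"spin":0,"grip":1}]' 60
```

```text
clock: 21.65
eef_pos: [459.0, 433.7, 101.8]
tcp_rot: [-3.141, 0.001, -1.846]
contact_force: [-0.4, -0.8, 0.8]
opening: 0.455
grasp_force: 0.0
clock: 22.15
eef_pos: [458.8, 433.4, 101.2]
tcp_rot: [-3.141, 0.0, -1.845]
contact_force: [0.0, -1.1, 6.4]
opening: 0.102
grasp_force: 58.8
```

Gate gripped. Lift clear of the stand, turn it nearly parallel to the bay and carry it to in front of the hinge.

```bash
python3 -m jog '[{"x":0,"y":0,"z":-1.5,"spin":0,"grip":1},{"x":0,"y":0,"z":-2,"spin":0,"grip":1},{"x":0,"y":0,"z":-2.5,"spin":0,"grip":1},{"x":0,"y":0,"z":-2.5,"spin":0,"grip":1},{"x":0,"y":0,"z":-2.5,"spin":0,"grip":1},{"x":0,"y":0,"z":-2,"spin":0,"grip":1},{"x":0,"y":0,"z":0,"spin":-0.087,"grip":1},{"x":0,"y":0,"z":0,"spin":-0.087,"grip":1},{"x":0,"y":0,"z":0,"spin":-0.087,"grip":1},{"x":0,"y":0,"z":0,"spin":-0.087,"grip":1},{"x":0,"y":0,"z":0,"spin":0,"grip":1},{"x":0,"y":0,"z":0,"spin":0,"grip":1}]'
python3 -m jog '[{"x":1.71,"y":0.663,"z":0,"spin":0,"grip":1},{"x":2.57,"y":0.995,"z":0,"spin":0,"grip":1},{"x":2.57,"y":0.995,"z":0,"spin":0,"grip":1},{"x":2.57,"y":0.995,"z":0,"spin":0,"grip":1},{"x":2.57,"y":0.995,"z":0,"spin":0,"grip":1},{"x":2.57,"y":0.995,"z":0,"spin":0,"grip":1},{"x":2.57,"y":0.995,"z":0,"spin":0,"grip":1},{"x":2.57,"y":0.995,"z":0,"spin":0,"grip":1},{"x":2.57,"y":0.995,"z":0,"spin":0,"grip":1},{"x":2.57,"y":0.995,"z":0,"spin":0,"grip":1},{"x":2.57,"y":0.995,"z":0,"spin":0,"grip":1},{"x":2.57,"y":0.995,"z":0,"spin":0,"grip":1},{"x":0.8,"y":0.31,"z":0,"spin":0,"grip":1},{"x":0,"y":0,"z":0,"spin":0,"grip":1},{"x":0,"y":0,"z":0,"spin":0,"grip":1},{"x":0,"y":0,"z":0,"spin":0,"grip":1}]'; python3 snap.py w11
```

```text
clock: 23.15
eef_pos: [458.4, 433.1, 230.2]
tcp_rot: [3.141, -0.0, -1.5]
contact_force: [0.0, 0.5, -0.7]
opening: 0.098
grasp_force: 58.7
clock: 24.48
eef_pos: [363.0, 118.3, 230.9]
tcp_rot: [-3.141, 0.001, -1.499]
contact_force: [0.4, -0.9, -1.9]
opening: 0.1
grasp_force: 58.6
```

```bash
python3 -m jog '[{"x":0,"y":0,"z":1.5,"spin":0,"grip":1},{"x":0,"y":0,"z":2,"spin":0,"grip":1},{"x":0,"y":0,"z":2.5,"spin":0,"grip":1},{"x":0,"y":0,"z":2.5,"spin":0,"grip":1},{"x":0,"y":0,"z":1.4,"spin":0,"grip":1},{"x":0,"y":0,"z":0,"spin":0,"grip":1},{"x":0,"y":0,"z":0,"spin":0,"grip":1},{"x":0,"y":0,"z":0,"spin":0,"grip":1}]'; python3 snap.py w12; python3 - <<'E'
import cv2
im=cv2.imread("pics/w12.png");cv2.imwrite("pics/c12.png",cv2.resize(im[60:240,120:340],None,fx=3.3,fy=3.3,interpolation=cv2.INTER_CUBIC))
E
```

```text
clock: 25.2
eef_pos: [363.1, 118.2, 132.4]
tcp_rot: [-3.141, 0.0, -1.497]
contact_force: [0.1, -0.3, -0.4]
opening: 0.098
grasp_force: 58.8
```

View pics/c12.png

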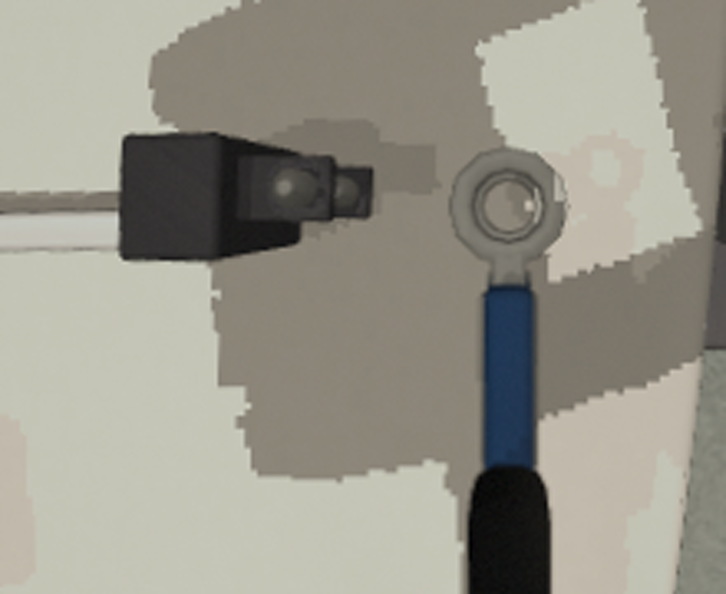

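Crop: knuckle ring centre (509,206), upper bracket (250–335, 155–222) with pin tip about (292,187), lower bracket edge at 372 with pin about (345,189), post top (120–217, 133–260).

```bash
python3 - <<'E'
from h import *
im,st=load("w12");f=W()
def q(n,a,b,z):
    r=onz(f,a/3.3+120-.3,b/3.3+60-.3,z,st);print(n,r.round(1));return r
k=q("ringTop",509,206,117);q("boreLow",509,206,103)
q("pinHi tip",290,187,88);q("pinHi tip",295,187,88);q("brHi edge",335,188.5,74);q("brHi mid",292,188.5,74)
q("pinLo",345,188,26);q("brLo edge",372,192.5,12);q("postNear",219,133,88);q("postNear",215,260,88)
R=Ro.from_euler('xyz',st["tcp_rot"]).as_matrix();print("knuckle in tool",R.T@(k-st["eef_pos"]))
print(sense()["qpos"].round(3))
# refine: dark bracket mask, bright spots
g=cv2.cvtColor(im,cv2.COLOR_BGR2GRAY);s=g[100:130,190:236]
for row in s[::2]: print(' '.join('%3d'%v for v in row[::2]))
E
```

```text
ringTop [368.6  50.9 117. ]
boreLow [368.6  50.9 103. ]
pinHi tip [411.2  49.5  88. ]
pinHi tip [410.2  49.5  88. ]
brHi edge [404.6  49.4  74. ]
brHi mid [413.6  49.7  74. ]
pinLo [409.8  48.8  26. ]
brLo edge [404.7  49.5  12. ]
postNear [426.1  39.3  88. ]
postNear [425.6  64.5  88. ]
knuckle in tool [67.50836816 -0.49112869 15.37974087]
[ 0.311  0.075  2.2    0.     0.866 -2.905]
124 131 133 133 132 133 126 117 117 117 118 117 116 117 117 118 118 117 117 118 117 118 116
 29  43  54 125 110 117 117 117 117 118 117 117 117 118 117 117 118 116 116 117 117 117 116
 24  23  25  26  26  37  66  95 117 117 117 117 117 117 118 117 117 117 117 117 116 118 116
 23  25  26  25  24  25  24  27  28  30  64 107 106 116 118 117 117 118 118 117 117 117 117
 27  37  41  45  52  51  51  51  57  55  51  55  59  55  52  36 116 117 117 117 118 117 117
 25  39  42  46  52  51  53  55  60  58  61  60  57  56  53  36  67  82  75  86  81  89 118
 24  37  42  48  52  52  60  66  82  79  73  71  47  45  55  35  41  43  43  44  43  32 118
 24  40  42  48  52  52  58  82 102  85  76  69  66  53  57  36  71  72  59  45  44  41 117
 24  38  45  52  54  54  65 110 120  96  74  70  65  57  60  41  78  77  69  53  42  46 117
 24  36  43  50  51  53  65  95 109  73  67  66  63  47  49  40  88  72  68  56  44  54 117
 25  37  41  50  51  51  61  67  69  66  64  59  56  59  53  35  61  64  61  46  55  65 116
 25  39  43  50  52  52  56  55  63  64  61  54  48  61  59  30  52  53  49  46  55  72 117
 26  41  41  52  52  52  52  59  60  59  60  60  62  59  51  26  45  46  45  57  50  77 118
 25  32  33  40  41  41  39  42  45  52  52  50  45  45  46  45 111 114 106  97  85 132 132
 26  26  26  24  26  26  26  27  24  26  36 117 117 116 116 117 133 118 134 132 131 133 132
```

Knuckle (368.6,50.9) against pin (412.7,49.5), both in the same view. Sliding in at the raised height.

```bash
python3 -m jog '[{"x":0.08,"y":-0.6,"z":0,"spin":0,"grip":1},{"x":0.08,"y":-0.8,"z":0,"spin":0,"grip":1},{"x":0.08,"y":-0.8,"z":0,"spin":0,"grip":1},{"x":0.08,"y":-0.8,"z":0,"spin":0,"grip":1},{"x":0.07,"y":-0.8,"z":0,"spin":0,"grip":1},{"x":0.08,"y":-0.59,"z":0,"spin":0,"grip":1},{"x":0,"y":0,"z":0,"spin":0,"grip":1},{"x":0,"y":0,"z":0,"spin":0,"grip":1},{"x":0,"y":0,"z":0,"spin":0,"grip":1}]'; python3 snap.py w13; python3 - <<'E'
import cv2
im=cv2.imread("pics/w13.png");cv2.imwrite("pics/c13.png",cv2.resize(im[80:160,220:330],None,fx=7,fy=7,interpolation=cv2.INTER_CUBIC))
E
```

```text
clock: 26.0
eef_pos: [406.0, 116.0, 131.4]
tcp_rot: [3.141, -0.0, -1.498]
contact_force: [0.2, -0.4, -1.9]
opening: 0.101
grasp_force: 58.7
```

View pics/c13.png

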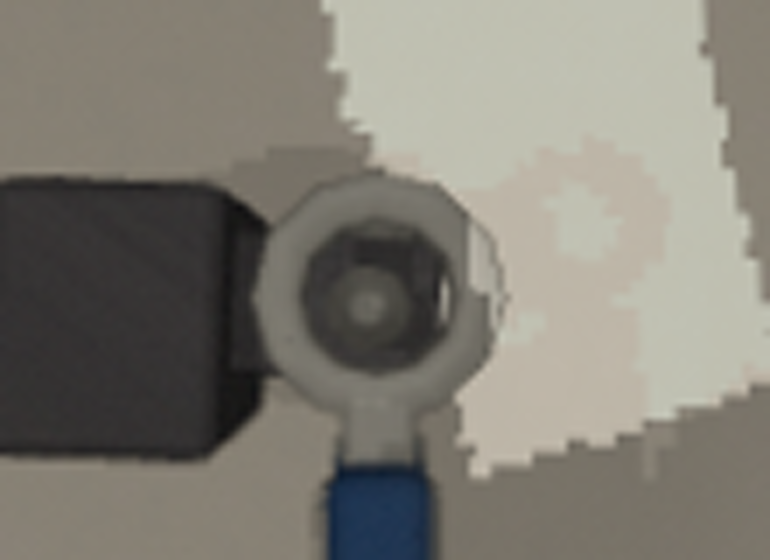

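Pin tip (368,304) is visible through the bore, whose centre is (380,299): about 1.1 mm more along +x and 0.6 mm along +y is needed. Correcting and lowering.

```bash
python3 -m jog '[{"x":-0.05,"y":-0.11,"z":0,"spin":0,"grip":1},{"x":0,"y":0,"z":0.6,"spin":0,"grip":1},{"x":0,"y":0,"z":0.6,"spin":0,"grip":1},{"x":0,"y":0,"z":0.4,"spin":0,"grip":1},{"x":0,"y":0,"z":0.3,"spin":0,"grip":1},{"x":0,"y":0,"z":0,"spin":0,"grip":1},{"x":0,"y":0,"z":0,"spin":0,"grip":1}]'
```

```text
clock: 26.63
eef_pos: [407.2, 116.6, 112.4]
tcp_rot: [3.141, -0.0, -1.497]
contact_force: [-0.0, -1.0, -1.9]
opening: 0.104
grasp_force: 58.7
```

```bash
python3 -m jog '[{"x":0,"y":0,"z":0.3,"spin":0,"grip":1},{"x":0,"y":0,"z":0.3,"spin":0,"grip":1},{"x":0,"y":0,"z":0.2,"spin":0,"grip":1},{"x":0,"y":0,"z":0.1,"spin":0,"grip":1},{"x":0,"y":0,"z":0,"spin":0,"grip":1},{"x":0,"y":0,"z":0,"spin":0,"grip":1}]'
```

```text
clock: 27.13
eef_pos: [407.4, 116.6, 103.6]
tcp_rot: [3.141, -0.0, -1.497]
contact_force: [0.1, 0.3, -1.2]
opening: 0.099
grasp_force: 58.7
```

```bash
python3 -m jog '[{"x":0,"y":0,"z":0.1,"spin":0,"grip":1},{"x":0,"y":0,"z":0.1,"spin":0,"grip":1},{"x":0,"y":0,"z":0,"spin":0,"grip":1},{"x":0,"y":0,"z":0,"spin":0,"grip":1}]'
```

```text
clock: 27.47
eef_pos: [407.9, 117.0, 101.9]
tcp_rot: [-3.141, 0.0, -1.497]
contact_force: [-0.9, 3.1, 2.7]
opening: 0.096
grasp_force: 59.5
```

Seated (upward force appears). Swing it shut about the pin.

```bash
python3 -m jog '[{"x":0,"y":-0.11,"z":0,"spin":0.016,"grip":1},{"x":0,"y":-0.11,"z":0,"spin":0.016,"grip":1},{"x":0,"y":-0.1,"z":0,"spin":0.016,"grip":1},{"x":0,"y":0,"z":0,"spin":0,"grip":1},{"x":0,"y":0,"z":0,"spin":0,"grip":1}]'
```

```text
clock: 27.88
eef_pos: [411.1, 117.0, 101.9]
tcp_rot: [-3.141, 0.0, -1.546]
contact_force: [-0.5, 3.3, 6.0]
opening: 0.096
grasp_force: 60.0
```

```bash
python3 -m jog '[{"x":-0.03,"y":0,"z":0,"spin":0,"grip":1},{"x":0,"y":0,"z":0,"spin":0,"grip":0.9},{"x":0,"y":0,"z":0,"spin":0,"grip":0.8},{"x":0,"y":0,"z":0,"spin":0,"grip":0.6},{"x":0,"y":0,"z":0,"spin":0,"grip":0.4},{"x":0,"y":0,"z":0,"spin":0,"grip":0.4},{"x":0,"y":0,"z":0,"spin":0,"grip":0.4},{"x":0,"y":0,"z":-1.5,"spin":0,"grip":0.4},{"x":0,"y":0,"z":-3,"spin":0,"grip":0.4},{"x":0,"y":0,"z":-3.5,"spin":0,"grip":0.4},{"x":0,"y":0,"z":-3,"spin":0,"grip":0.4},{"x":0,"y":0,"z":0,"spin":0,"grip":0.4},{"x":0,"y":0,"z":0,"spin":0,"grip":0.4},{"x":0,"y":0,"z":0,"spin":0,"grip":0.4}]'; python3 snap.py w14; python3 - <<'E'
from h import *
im,st=load("w14");f=W();print(st)
hsv=cv2.cvtColor(im,cv2.COLOR_BGR2HSV);m=cv2.inRange(hsv,(100,120,60),(125,255,255));m[:, :230]=0;m[:,320:]=0
n,l,s,c=cv2.connectedComponentsWithStats(m)
for i in range(1,n):
    if s[i,4]>60:
        P=np.array([onz(f,a,b,101,st)[:2] for b,a in np.argwhere(l==i)]);print(s[i],P.min(0),P.max(0),P.mean(0))
g=im.max(2);sub=np.zeros(g.shape,np.uint8);sub[120:300,240:315]=(g[120:300,240:315]<45)
sub=cv2.morphologyEx(sub,cv2.MORPH_OPEN,np.ones((5,5)))
for c in cv2.findContours(sub,0,2)[0]:
    if cv2.contourArea(c)>200:
        P=np.array([onz(f,a,b,126,st)[:2] for a,b in c[:,0]],np.float32);print("dark",cv2.boundingRect(c),cv2.minAreaRect(P))
# jars in scene image
F=grab_frame("scene");cv2.imwrite("pics/s14.png",F["pixels"]);a=cv2.imread("pics/scene0.png")
E
```

```text
clock: 29.05
eef_pos: [410.2, 117.0, 211.1]
tcp_rot: [3.141, -0.0, -1.545]
contact_force: [-0.4, 0.5, -0.8]
opening: 0.6
grasp_force: 0.0
{'eef_pos': array([410.22719951, 116.99477492, 211.12258598]), 'tcp_rot': array([ 3.14114788e+00, -1.41287236e-04, -1.54537487e+00])}
[270 141   8  31 226] [408.62664867  65.22292203] [415.14482692  90.80679762] [411.82253561  77.46099989]
[270 247   8  22 153] [406.10882918 159.65923728] [412.89051137 180.85398039] [409.16132288 170.00381604]
dark (267, 173, 14, 74) ((410.8963317871094, 118.68544006347656), (10.62263011932373, 60.246253967285156), 1.445227026939392)
```

Gate measured: yaw ≈ 0.029 (bay 0.025), bar centre (410.9,118.7) against an expected (411,119.5). It is hung and shut. Turning the camera to recheck the jar row before handing in.

```bash
python3 -m jog '[{"x":0,"y":0,"z":-2,"spin":0,"grip":0.4},{"x":0,"y":0,"z":-2,"spin":0,"grip":0.4},{"x":0,"y":0,"z":0,"spin":0.12,"grip":0.4},{"x":0,"y":0,"z":0,"spin":0.12,"grip":0.4},{"x":0,"y":0,"z":0,"spin":0.12,"grip":0.4},{"x":0,"y":0,"z":0,"spin":0.12,"grip":0.4},{"x":0,"y":0,"z":0,"spin":0.12,"grip":0.4},{"x":0,"y":0,"z":0,"spin":0.12,"grip":0.4},{"x":0,"y":0,"z":0,"spin":0.12,"grip":0.4},{"x":0,"y":0,"z":0,"spin":0.12,"grip":0.4},{"x":0,"y":0,"z":0,"spin":0.12,"grip":0.4},{"x":0,"y":0,"z":0,"spin":0.12,"grip":0.4},{"x":0,"y":0,"z":0,"spin":0.12,"grip":0.4},{"x":0,"y":0,"z":0,"spin":0.12,"grip":0.4},{"x":0,"y":0,"z":0,"spin":0.12,"grip":0.4},{"x":0,"y":0,"z":0,"spin":0.12,"grip":0.4},{"x":0,"y":0,"z":0,"spin":0.12,"grip":0.4},{"x":0,"y":0,"z":0,"spin":0.12,"grip":0.4},{"x":0,"y":0,"z":0,"spin":0.12,"grip":0.4},{"x":0,"y":0,"z":0,"spin":0.12,"grip":0.4}]' >/dev/null
python3 -m jog '[{"x":0,"y":0,"z":0,"spin":0.12,"grip":0.4},{"x":0,"y":0,"z":0,"spin":0.12,"grip":0.4},{"x":0,"y":0,"z":0,"spin":0.12,"grip":0.4},{"x":0,"y":0,"z":0,"spin":0.12,"grip":0.4},{"x":0,"y":0,"z":0,"spin":0.12,"grip":0.4},{"x":0,"y":0,"z":0,"spin":0.12,"grip":0.4},{"x":0,"y":0,"z":0,"spin":0.12,"grip":0.4},{"x":0,"y":0,"z":0,"spin":0.12,"grip":0.4},{"x":0,"y":0,"z":0,"spin":0.12,"grip":0.4},{"x":0,"y":0,"z":0,"spin":0.12,"grip":0.4},{"x":0,"y":0,"z":0,"spin":0.12,"grip":0.4},{"x":0,"y":0,"z":0,"spin":0.12,"grip":0.4},{"x":0,"y":0,"z":0,"spin":0.12,"grip":0.4},{"x":0,"y":0,"z":0,"spin":0,"grip":0.4},{"x":0,"y":0,"z":0,"spin":0,"grip":0.4}]'; python3 snap.py w15; python3 - <<'E'
from h import *
im,st=load("w15");f=W()
g=im.max(2)
for th in(45,55,65):
    m=(g<th).astype(np.uint8);m[270:]=0;m=cv2.morphologyEx(m,cv2.MORPH_OPEN,np.ones((5,5)))
    for c in cv2.findContours(m,0,2)[0]:
        if cv2.contourArea(c)>300:
            P=np.array([onz(f,a,b,72,st)[:2] for a,b in c[:,0]],np.float32);r=cv2.minAreaRect(P)
            if 480<r[0][0]<680 and 90<r[0][1]<220: print(th,cv2.boundingRect(c),r)
E
```

```text
clock: 32.07
eef_pos: [410.1, 117.0, 250.6]
tcp_rot: [-3.14, 0.002, 1.022]
contact_force: [0.1, 0.5, -0.5]
opening: 0.603
grasp_force: 0.0
45 (397, 40, 29, 43) ((613.062744140625, 160.19602966308594), (48.502662658691406, 34.27226257324219), 65.1093978881836)
55 (347, 39, 88, 82) ((577.1349487304688, 155.77967834472656), (109.86726379394531, 53.804962158203125), 1.4341223239898682)
65 (337, 39, 98, 82) ((576.0287475585938, 155.7185516357422), (112.64051818847656, 55.32331466674805), 0.3498232066631317)
```

Row is still one 110×54 mm rectangle at the bay's yaw, but this view is oblique. I'll check flushness from straight above the corner.

```bash
python3 -m jog '[{"x":0,"y":0,"z":0,"spin":0.11,"grip":0.4},{"x":0,"y":0,"z":0,"spin":0.11,"grip":0.4},{"x":0,"y":0,"z":0,"spin":0.11,"grip":0.4},{"x":0,"y":0,"z":0,"spin":0.11,"grip":0.4},{"x":0,"y":0,"z":0,"spin":0.11,"grip":0.4},{"x":0,"y":0,"z":0,"spin":0.11,"grip":0.4},{"x":0,"y":0,"z":0,"spin":0.11,"grip":0.4},{"x":0,"y":0,"z":0,"spin":0.11,"grip":0.4},{"x":0,"y":0,"z":0,"spin":0.117,"grip":0.4},{"x":3.02,"y":-0.7,"z":1,"spin":0,"grip":0.4},{"x":3.02,"y":-0.7,"z":1,"spin":0,"grip":0.4},{"x":3.02,"y":-0.7,"z":1,"spin":0,"grip":0.4},{"x":3.02,"y":-0.7,"z":1,"spin":0,"grip":0.4},{"x":3.02,"y":-0.7,"z":1,"spin":0,"grip":0.4},{"x":0,"y":0,"z":0,"spin":0,"grip":0.4},{"x":0,"y":0,"z":0,"spin":0,"grip":0.4},{"x":0,"y":0,"z":0,"spin":0,"grip":0.4}]'; python3 snap.py w16; python3 - <<'E'
from h import *
im,st=load("w16");f=W();print(st["eef_pos"],st["tcp_rot"])
g=im.max(2)
m=(g<55).astype(np.uint8);m[270:]=0;m=cv2.morphologyEx(m,cv2.MORPH_OPEN,np.ones((5,5)))
for c in cv2.findContours(m,0,2)[0]:
    if cv2.contourArea(c)>300:
        P=np.array([onz(f,a,b,72,st)[:2] for a,b in c[:,0]],np.float32);r=cv2.minAreaRect(P);print(cv2.boundingRect(c),r)
G=cv2.cvtColor(im,cv2.COLOR_BGR2GRAY)
for u in(285,300,310):
    print("col",u,[(v,round(float(onz(f,u,v,42,st)[0]),1),int(G[v,u])) for v in range(92,135,1)])
for v in(150,165):
    print("row",v,[(u,round(float(onz(f,u,v,42,st)[1]),1),int(G[v,u])) for u in range(215,265,1)])
E
```

```text
clock: 33.53
eef_pos: [560.0, 155.0, 201.0]
tcp_rot: [3.141, 0.002, 0.023]
contact_force: [-0.6, 0.7, 0.7]
opening: 0.599
grasp_force: 0.0
[559.95734016 154.99929069 201.03538767] [3.14110878e+00 1.91193444e-03 2.27000697e-02]
(186, 251, 34, 19) ((492.8308410644531, 225.83474731445312), (19.822805404663086, 35.7645378112793), 2.9411754608154297)
(69, 241, 25, 29) ((484.8653564453125, 365.5870056152344), (27.040138244628906, 45.50503921508789), 39.187068939208984)
(30, 227, 25, 36) ((494.3984375, 428.2601013183594), (32.66002655029297, 60.173858642578125), 35.12382507324219)
(245, 115, 59, 116) ((580.294189453125, 155.4415283203125), (107.88504028320312, 52.74104690551758), 2.29264235496521)
(474, 77, 86, 192) ((577.7622680664062, -136.35186767578125), (255.78662109375, 156.51791381835938), 13.806473731994629)
(377, 24, 27, 46) ((705.7183227539062, 52.11621856689453), (43.87916564941406, 19.05927848815918), 18.07893180847168)
(81, 0, 83, 28) ((740.5755004882812, 308.9608154296875), (90.88490295410156, 21.007143020629883), 87.57254791259766)
col 285 [(92, 657.6, 157), (93, 656.6, 158),
[... 3528 characters left out ...]
(227, 202.9, 159), (228, 201.9, 159), (229, 200.8, 159), (230, 199.8, 159), (231, 198.8, 159), (232, 197.8, 159), (233, 196.8, 159), (234, 195.8, 159), (235, 194.8, 159), (236, 193.8, 156), (237, 192.7, 143), (238, 191.7, 159), (239, 190.7, 161), (240, 189.7, 161), (241, 188.7, 149), (242, 187.7, 103), (243, 186.7, 107), (244, 185.7, 96), (245, 184.7, 44), (246, 183.7, 17), (247, 182.7, 17), (248, 181.7, 19), (249, 180.7, 18), (250, 179.7, 19), (251, 178.7, 20), (252, 177.7, 25), (253, 176.7, 32), (254, 175.7, 35), (255, 174.7, 33), (256, 173.7, 33), (257, 172.7, 33), (258, 171.7, 27), (259, 170.7, 20), (260, 169.7, 20), (261, 168.7, 19), (262, 167.7, 19), (263, 166.7, 24), (264, 165.7, 20)]
```

From overhead, the row centre is (580.3,155.4) against a flush (580.2,155.9), and the lids border the fence tops with no gap. Handing in.

```bash
python3 -c "
from rig import *
print(sign_off())"
```

```text
the job is handed in; nothing more can be done
None
```

I handed the job in at about 34 s: both jars present stand flush in the far-left corner of the bay, and the gate hangs on both pins, shut across the front. `sign_off()` returned no verdict.

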